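Pack the leatherworker's block tray and sweep the check bar over it

ROBOT

A 6-joint arm with a two-finger parallel gripper is mounted at the origin on the work surface. World frame = base frame: x ahead of the robot, y to its left, z up, the work surface at z = 0. Lengths are in m, angles in rad, forces in N, time in s.
With the tool pointing down it reaches from about 0.35 to 0.875 m from the base axis. Payload 4.2 kg.
Tool frame: the origin (TCP) lies at the very end of the fingers, on their centre line; the grasp point (between the pads) lies 19 mm behind it (env.grip_depth is the distance from the TCP to the grasp point, in m); y points along the fingers, z is the direction in which the jaws open and shut, and the axes are right-handed (so a half turn about y gives the same grasp; the last joint's range is limited). The gripper opens to 85 mm and grips with 20 to 120 N. Pads are 22 mm wide; open, the fingers measure 114 mm over their backs; the gripper's body (76 mm by 85 mm) begins 54 mm behind the grasp point. The pads swing forward as they close: fully open they stand 13 mm farther back than shut.
Start: joints at [1.557, 0.385, 0.008, 0, -1.194, -0.259], TCP at [0.168, 0.602, 0.201] pointing down, gripper open.
Joint ranges: [-3.14, 3.14], [-1.21, 2.06], [-1.07, 1.41], [-3.16, 2.05], [-2.99, -0.16], [-3.1, 3.1]. Speed limits (rad/s): [2.79, 2.79, 3.14, 3.14, 3.14, 3.14].

INTERFACE

Orientations are given as a 3x3 rotation matrix whose columns are the frame's x, y, z axes.
In Python, from cell import env gives the robot as it stands. The module is installed in compiled form; this text tells all that it offers.
- The arm moves only by the tool move_arm, never from a script. Its argument "commands" is a list of rows, each an object with "offset": the shift along the tool's x, y, z in m, a list of three; "turn": the turn about the tool's y in degrees. In form: [{"offset": [tx, ty, tz], "turn": turn}, ...]. A call has 1 to 12 rows; each row is the pose to reach, as a shift and turn from the pose commanded when the call began, along the tool's axes at that moment; what a row does not reach only later rows make up. A row lasts 1/8 s, in which the tool goes at most 62.5 mm and 10.7 degrees, less where a joint would pass 70% of its speed; a pose out of reach is approached as far as the arm can. A call with a gripper value outside its range is refused whole. "gripper" is the closure, from 0 (fully open) to 1 (shut), set as the call begins (left out, the last holds). The fingers move at their own pace and stop on an object; "force" is the grip in N (left out, the last holds). Time passes only in rows, so rows that repeat a pose let the fingers close. It gives the time, the measured TCP pose, the force and the opening at its end, in the units of the state.
- env.sense(): the state, without advancing time (a new reading comes with each control period).
- env.read_camera(name): name is "scene" or "top" or "wrist"; returns the picture (400x640x3 uint8, red, green, blue); there is no depth.
- env.calibration(name): a dict with "mtx" (3x3 intrinsics, pixels), "k1" (the pictures are not rectified: a ray, as slopes to the right and down, at radius r is drawn at 1 + k1 r^2 times it, then the intrinsics apply), "eye" and "orientation" of the camera in the world. Camera axes: x right, y down, z forward; pixel columns grow to the right and rows downward; lengths in m; the calibration is good to about 2 mm. A picture is of the moment at which its call begins: read the wrist's pose just before it. calibration takes no time and is no camera call; for the wrist camera it gives the pose at the moment of the call.
- env.hand_in(): hands the job in, once; it reports no verdict.
Trained networks look in the newest picture that a camera, given by its name, has taken for a name from the list of things; names that differ only in an ending like _2 or _b are one class to them, and where a whole thing is asked for, a point or a joint stands for the part that bears it (a point fixed in the world has none). Each returns a list of dicts, best first, with "confidence" (0 to 1); they miss things now and then, are a little off and sometimes report something else, mostly with a low value. They report only what shows in the picture. A call takes as long as a camera call. They do not tell look-alikes from the thing itself.
- env.recognise(camera, thing): "position" ([column, row] in pixels, amid what is visible of it).
- env.regions_of(camera, thing): "mask" (400x640 bool, what is visible of it) and "position" ([column, row] in pixels, amid what is visible of it).
- env.place_of(camera, thing): "position" ([column, row] in pixels: a listed point, or the origin of a listed thing).
The state is a dict: "time_s": time; "qpos": joint angles; "qd": joint speeds; "tau": joint torques, N m; "position": TCP position; "tool_rot": TCP orientation; "force": force on the tool from outside, world axes, zero at the start; "torque": the same for the moment, N m; "finger_gap": opening from 0.0 (shut) to 1.0 (fully open).
Only numpy, scipy, OpenCV 4.12 (cv2) and the standard library are available. Lean on these libraries where they do the work, as an engineer would, in place of code of your own. Each camera call takes 0.05 s, during which the arm holds its last target.

TASK

Pack the three blocks level in the drawer tray so that nothing stands above its rim: the tall block in the deep bay, the two low blocks side by side in the shallow bay, butted tight against each other and against the tray's end wall with all the spare room left at the divider. When all three are in, draw the check bar by its knob from beyond the far wall right across to its stop on the near rim, and let go. Leave the jars and tools on the bench where they are.

Things in the scene. Friction and masses are not known exactly. Their poses are not given: they have to be found in the camera images.
- tray: fixed open wooden drawer tray, outside 134 (x) x 265 (y) x 84 mm high (the rim), walls 8 mm. Origin under its centre on the bench; x points roughly away from the robot, z up. Inside, 118 mm wide in x. Along y: shallow bay at +y, a divider 8 mm thick centred at y = -38.5 mm with its top 60 mm above the bench, deep bay at -y. Blocks lie with their length along the tray's x
- shallow_bay (a point): centre of the shallow bay's cork floor, 26 mm above the bench, at tray x = 0, y = +45 mm. The bay is 159 mm long in y: from the divider (y = -34.5) to the tray's end wall (inner face y = +124.5). Two low blocks side by side leave 7 mm spare and their tops are 4 mm below the rim; the tall block here would stand 14 mm proud. Axes as the tray's
- deep_bay (a point): centre of the deep bay's plywood floor, 8 mm above the bench, at tray x = 0, y = -83.5 mm. The bay is 82 mm long in y (-42.5 to -124.5): the tall block has 6 mm spare there and its top is 4 mm below the rim. Axes as the tray's
- bar (a joint): travel (m) of the aluminium check bar that slides over the tray: 0 to 0.012 at the start, parked beyond the far wall; grows as it is drawn to the tray's -x (towards the robot); stop at 0.155, above the near rim. Bar 20 mm wide in x, 284 mm long in y, underside 2 mm above the rim, top 98 mm above the bench. Friction about 1.5 N, stays where left; anything proud of the rim stops it
- bar_knob (a point): point on the axis of the upright round wooden knob in the middle of the check bar: 17 mm below the knob's top, 119 mm above the bench, at tray x = +95 mm (less the bar's travel), y = 0. Knob 28 mm in diameter, standing 38 mm up from the bar's top. Axes as the tray's
- low_a_mid (a point): low block, 110 long (x) x 76 wide (y) x 54 mm high: orange slab with cork sole, 24 mm thick, and a dark wooden grip rib (84 long x 18 wide x 30 mm high) on top along its length. Point: its centre, 27 mm above its underside; z up; half a turn makes no difference. 0.2-0.4 kg. This one starts loose inside the shallow bay, near its middle, slightly crooked
- low_b_mid (a point): low block, 110 long (x) x 76 wide (y) x 54 mm high: orange slab with cork sole, 24 mm thick, and a dark wooden grip rib (84 long x 18 wide x 30 mm high) on top along its length. Point: its centre, 27 mm above its underside; z up; half a turn makes no difference. 0.2-0.4 kg. This one starts on the bench left or right of the tray, at any yaw
- tall_mid (a point): tall block, 110 long (x) x 76 wide (y) x 72 mm high: pale wooden body with brass sole, 42 mm thick together, and a dark wooden grip rib (84 long x 18 wide x 30 mm high) on top along its length. Point: its centre, 36 mm above its underside; z up; half a turn makes no difference. 0.35-0.7 kg. Starts on the bench, on the other side of the tray from the loose low block, at any yaw
- jar0_mid (a point): dye jar, dark with yellow label and white cap, 52 mm in diameter, 85 mm high; a bystander; the point is half-way up
- jar1_mid (a point): dye jar, dark with yellow label and white cap, 52 mm in diameter, 85 mm high; a bystander; the point is half-way up
- jar2_mid (a point): dye jar, dark with yellow label and white cap, 52 mm in diameter, 85 mm high; a bystander; the point is half-way up
- wax_mid (a point): white wax pot with a black lid, 68 mm in diameter, 55 mm high; a bystander; the point is half-way up
- brush_mid (a point): wooden shoe brush 190 x 55 x 45 mm lying bristles down, long axis x; a bystander; the point is half-way up
- awl_mid (a point): awl lying down, wooden handle, about 150 mm long in x, 22 mm high; a bystander; the point is half-way up
Not all that is in view belongs to the job. Leave any blue or turquoise look-alike of the part that bears low_a_mid alone.

How it is judged:
On the way, in this order (a step that is already met when the one before it is completed fails the run):
1. all three blocks are seated in their bays below the rim, the low ones butted up, with the check bar still parked (travel under 0.04) (z of low_a_mid in the frame of tray between 0.049 and 0.056 m and angle between each of low_a_mid, low_b_mid, tall_mid's own z axis and vertical below 0.05 rad and x of low_a_mid in the frame of tray between -0.008 and 0.008 m and z of low_b_mid in the frame of tray between 0.049 and 0.056 m and x of low_b_mid in the frame of tray between -0.008 and 0.008 m and z of tall_mid in the frame of tray between 0.04 and 0.047 m and x of tall_mid in the frame of tray between -0.008 and 0.008 m and y of tall_mid in the frame of tray between -0.092 and -0.075 m and y of any of low_a_mid, low_b_mid in the frame of tray above 0.0835 m and horizontal distance between low_a_mid and low_b_mid below 0.079 m and y of each of low_a_mid, low_b_mid in the frame of tray above 0 m and linear speed of each of low_a, low_b, tall below 0.02 m/s and value of joint bar below 0.04 m), for 0.2 s.
2. the check bar has been drawn across to the near stop (travel over 0.147) (value of joint bar above 0.147 m), for 0.2 s.
At the end, for the whole second after the job is handed in: Tall block in the deep bay, low blocks in the shallow bay, each flat and within 3 mm of seated height, at rest; outer low block within 3 mm of the end wall, low blocks within 3 mm of each other; bar travel over 0.147 of 0.155 m (z of low_a_mid in the frame of tray between 0.049 and 0.056 m and angle between each of low_a_mid, low_b_mid, tall_mid's own z axis and vertical below 0.05 rad and x of low_a_mid in the frame of tray between -0.008 and 0.008 m and z of low_b_mid in the frame of tray between 0.049 and 0.056 m and x of low_b_mid in the frame of tray between -0.008 and 0.008 m and z of tall_mid in the frame of tray between 0.04 and 0.047 m and x of tall_mid in the frame of tray between -0.008 and 0.008 m and y of tall_mid in the frame of tray between -0.092 and -0.075 m and y of any of low_a_mid, low_b_mid in the frame of tray above 0.0835 m and horizontal distance between low_a_mid and low_b_mid below 0.079 m and y of each of low_a_mid, low_b_mid in the frame of tray above 0 m and linear speed of each of low_a, low_b, tall below 0.02 m/s and value of joint bar above 0.147 m); the robot touches nothing.
It fails at once if a jar, the wax pot or a tool on the bench is pushed away or knocked over (moved over 30 mm) (distance of any of jar0_mid, jar1_mid, jar2_mid, wax_mid, brush_mid, awl_mid from where it was at the start of the episode above 0.03 m).
It also fails if it takes over 72 s, if anything falls off the work surface, if the arm or the gripper's body presses on something with over 40 N, if the wrist force passes 120 N, or if a joint passes its speed limit or range.

## Working session

There is one attempt and no reset: what is moved stays moved. The work goes in short steps, Python scripts to look and compute and a tool call to move; the robot and the scene stay as the last step left them, time stands still between calls to the robot, and variables do not carry over. Pictures are saved under pics/ and viewed, and the job is handed in when it is done.

Besides the shell and the picture viewer there is one more tool, called after ">>>" as name(argument=value, ...), one argument or row to a line, values as JSON. move_arm: Moves the arm, as the interface text tells. Its arguments: {"type":"object","properties":{"commands":{"type":"array","items":{"type":"object","properties":{"offset":{"type":"array","items":{"type":"number"}},"turn":{"type":"number"}}}},"gripper":{"type":"number"},"force":{"type":"number"}},"required":["commands"]}

```bash
mkdir -p pics; python3 - <<'E'
from cell import env
import cv2,numpy as np
s=env.sense()
print(s['time_s'],s['position'],s['tool_rot'],s['finger_gap'],env.grip_depth)
for n in('scene','top'):
    p=env.read_camera(n);cv2.imwrite(f'pics/{n}0.png',p[:,:,::-1])
    c=env.calibration(n);print(n,c)
print(env.calibration('wrist'))
E
```

```text
0.0 [0.16818611 0.60127926 0.19992216] [[-9.62967408e-01 -5.03570516e-04 -2.69617352e-01]
 [ 2.69617809e-01 -2.11041206e-03 -9.62965100e-01]
 [-8.40828796e-05 -9.99997646e-01  2.16802961e-03]] 0.998920236035292 0.0187
scene {'mtx': array([[461.25656964,   0.        , 320.95380568],
       [  0.        , 461.25656964, 199.78929176],
       [  0.        ,   0.        ,   1.        ]]), 'k1': -0.046171638899257246, 'eye': array([1.40054471, 0.05803411, 1.35932058]), 'orientation': array([[-0.06507072,  0.80405879, -0.59097822],
       [ 0.99787003,  0.04969879, -0.0422543 ],
       [-0.00460404, -0.59246898, -0.80558011]])}
top {'mtx': array([[483.16713261,   0.        , 324.1978218 ],
       [  0.        , 483.16713261, 194.31155891],
       [  0.        ,   0.        ,   1.        ]]), 'k1': 0.022712917717669426, 'eye': array([ 0.20106429, -0.01059462,  1.53134135]), 'orientation': array([[ 0.00776269, -0.98138747,  0.19188112],
       [-0.99988531, -0.01011319, -0.01127339],
       [ 0.0130041 , -0.1917716 , -0.98135343]])}
{'mtx': array([[339.25789499,   0.        , 319.97785578],
       [  0.        , 339.25789499, 202.92168881],
       [  0.        ,   0.        ,   1.        ]]), 'k1': 0.012465395860668225, 'eye': array([0.24972067, 0.57690943, 0.37351367]), 'orientation': array([[-0.27018931, -0.91012599, -0.31411529],
       [-0.96280629,  0.25585909,  0.08683421],
       [ 0.00133918,  0.32589385, -0.94540542]])}
```

View pics/scene0.png

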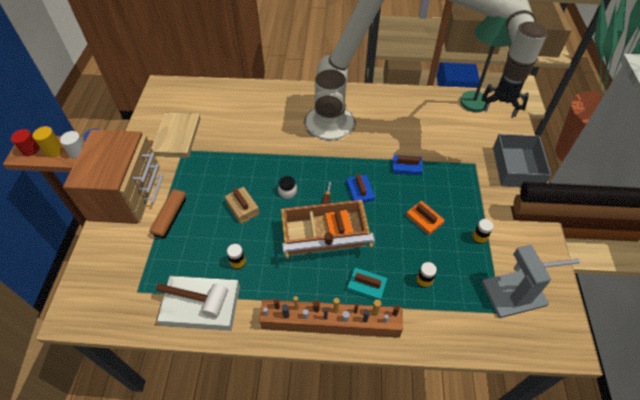

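View pics/top0.png

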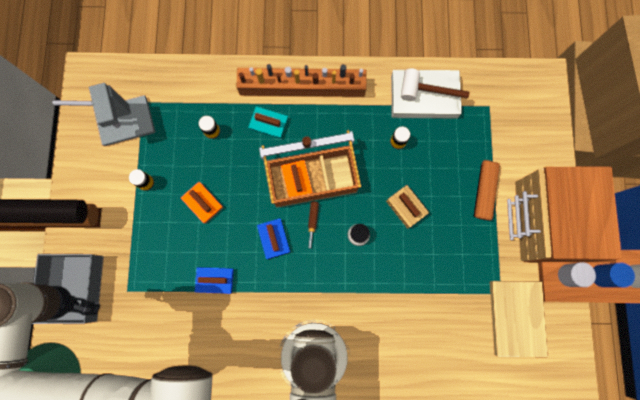

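```bash
cat > h.py <<'E'
from cell import env
import cv2,numpy as np
def ray(cal,px):
    m=cal['mtx'];k=cal['k1']
    d=np.array([(px[0]-m[0,2])/m[0,0],(px[1]-m[1,2])/m[1,1]]);u=d.copy()
    for _ in range(20):u=d/(1+k*(u@u))
    return cal['eye'],cal['orientation']@np.array([u[0],u[1],1.])
def onz(cal,px,z):
    e,d=ray(cal,px);return e+d*(z-e[2])/d[2]
def proj(cal,P):
    P=np.atleast_2d(P);c=(P-cal['eye'])@cal['orientation'];u=c[:,:2]/c[:,2:]
    r=(u**2).sum(1,keepdims=True);u=u*(1+cal['k1']*r);m=cal['mtx']
    return u*[m[0,0],m[1,1]]+m[:2,2]
def tri(cals,pxs):
    A=np.zeros((3,3));b=np.zeros(3)
    for c,p in zip(cals,pxs):
        e,d=ray(c,p);d=d/np.linalg.norm(d);M=np.eye(3)-np.outer(d,d);A+=M;b+=M@e
    return np.linalg.solve(A,b)
E
python3 - <<'E'
from h import *
Z={'tray':0,'shallow_bay':.026,'deep_bay':.008,'bar_knob':.119,'low_a_mid':.027,'tall_mid':.036,'jar0_mid':.0425,'wax_mid':.0275,'brush_mid':.0225,'awl_mid':.011}
for cam in('top','scene'):
    cal=env.calibration(cam)
    for t,z in Z.items():
        for r in env.place_of(cam,t):
            if r['confidence']>.2:print(cam,t,np.round(r['position'],1),round(r['confidence'],2),np.round(onz(cal,r['position'],z)[:2],4), np.round(onz(cal,r['position'],.053)[:2],4) if t=='low_a_mid' else '')
t=cv2.imread('pics/top0.png');cv2.imwrite('pics/t1.png',cv2.resize(t[120:220,240:380],None,fx=5.7,fy=5.7,interpolation=cv2.INTER_CUBIC))
t=cv2.imread('pics/scene0.png');cv2.imwrite('pics/s1.png',cv2.resize(t[180:270,265:385],None,fx=6,fy=6,interpolation=cv2.INTER_CUBIC))
t=cv2.imread('pics/top0.png');cv2.imwrite('pics/t2.png',np.hstack([cv2.resize(t[170:240,a:a+70],None,fx=5.7,fy=5.7,interpolation=cv2.INTER_CUBIC) for a in(170,372)]))
E
```

```text
top tray [312.3 176.7] 0.77 [0.5584 0.011 ] 
top shallow_bay [300.5 178.1] 0.7 [0.5474 0.0482] 
top shallow_bay [209.1 126.8] 0.24 [0.7149 0.3476] 
top deep_bay [340.4 174.2] 0.55 [ 0.5659 -0.0801] 
top deep_bay [210.1 125.6] 0.39 [0.7253 0.3489] 
top bar_knob [309.2 140.7] 0.63 [0.6429 0.0201] 
top bar_knob [484.5 188. ] 0.33 [ 0.5014 -0.5063] 
top low_a_mid [265.4 119.3] 0.88 [0.7427 0.166 ] [0.7333 0.1629]
top low_a_mid [297.4 176.9] 0.87 [0.551  0.0581] [0.5449 0.0569]
top low_a_mid [273.1 237.1] 0.79 [0.3578 0.1301] [0.3551 0.1277]
top low_a_mid [214.4 281.7] 0.66 [0.2202 0.3049] [0.2199 0.2994]
top low_a_mid [309.2 141.2] 0.44 [0.67   0.0221] [0.6619 0.0215]
top tall_mid [408.9 202.5] 0.94 [ 0.4699 -0.2947] 
top jar0_mid [211.2 127.2] 0.58 [0.7081 0.3369] 
top jar0_mid [294.8 178.5] 0.55 [0.5421 0.0655] 
top brush_mid [486.6 186.9] 0.67 [ 0.5256 -0.5471] 
top awl_mid [297.9 178.5] 0.72 [0.5494 0.0571] 
top awl_mid [312.6 225. ] 0.55 [0.399  0.0079] 
scene tray [326.  233.7] 0.81 [0.5481 0.0137] 
scene shallow_bay [341.4 228.3] 0.62 [0.5393 0.066 ] 
scene deep_bay [302.7 238. ] 0.72 [ 0.5754 -0.0647] 
scene bar_knob [327.6 238.6] 0.72 [0.6405 0.0237] 
scene low_a_mid [405.2 160.5] 0.68 [0.2169 0.2979] [0.24   0.2933]
scene low_a_mid [367.3 282.2] 0.63 [0.738  0.1561] [0.7509 0.1541]
scene low_a_mid [339.1 225.3] 0.58 [0.5282 0.0577] [0.5452 0.0577]
scene low_a_mid [362.9 187.4] 0.57 [0.3576 0.1376] [0.3779 0.1361]
scene tall_mid [242.8 201.1] 0.58 [ 0.4527 -0.2889] 
scene jar0_mid [427.2 276. ] 0.84 [0.7127 0.3443] 
scene wax_mid [289.8 186.6] 0.84 [ 0.3707 -0.1296] 
scene brush_mid [169.5 217.4] 0.65 [ 0.5296 -0.5397] 
scene awl_mid [323.3 198.4] 0.5 [ 0.4046 -0.0046]
```

View pics/t1.png

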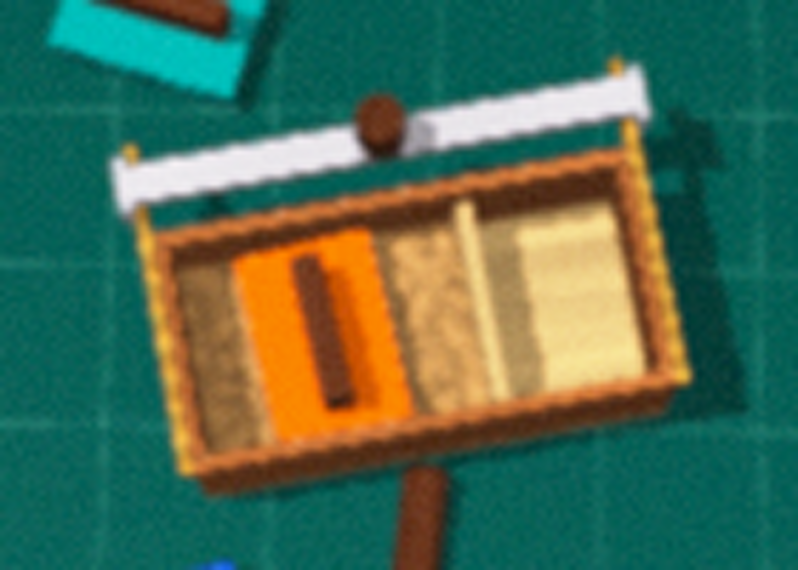

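View pics/s1.png

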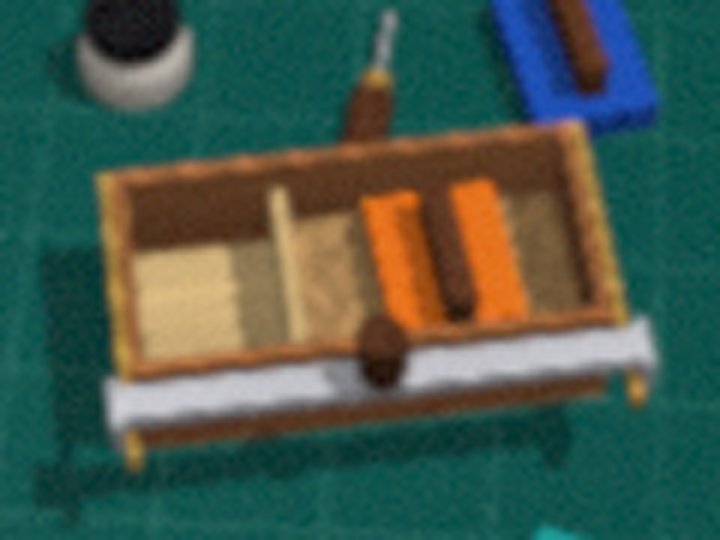

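View pics/t2.png

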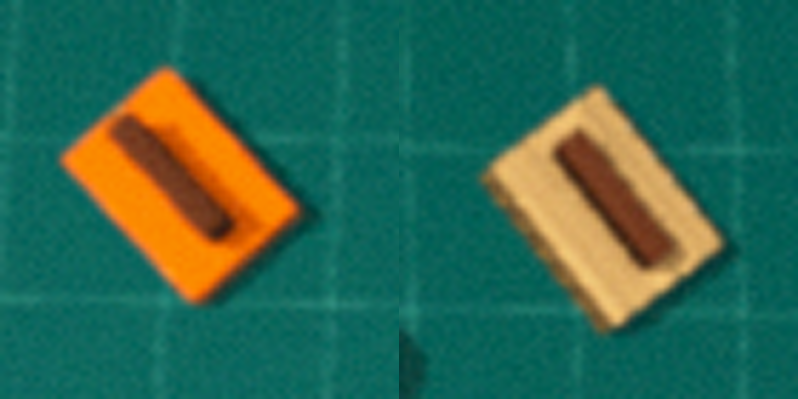

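```bash
cat >> h.py <<'E'
def T(p,l):
    l=np.atleast_2d(l);c,s=np.cos(p[2]),np.sin(p[2])
    return np.c_[p[0]+c*l[:,0]-s*l[:,1],p[1]+s*l[:,0]+c*l[:,1],l[:,2]]
def dr(img,cal,p,hx,hy,z,col,off=(0,0),s=1,cy=0):
    q=proj(cal,T(p,[[sx*hx,cy+sy*hy,z] for sx,sy in((1,1),(1,-1),(-1,-1),(-1,1))]))
    q=((q-off+.5)*s-.5)
    cv2.polylines(img,[np.round(q*8).astype(int)],True,col,1,cv2.LINE_AA,3)
E
python3 - <<'E'
from h import *
from scipy.optimize import least_squares
cal=env.calibration('top');cs=env.calibration('scene')
def u(l,o,s):return (np.array(l)+.5)/s-.5+o
# rim: inner corners top cam FL FR NL ; outer near corners
L=np.array([[.059,.1245,.084],[.059,-.1245,.084],[-.059,.1245,.084],[-.059,-.1245,.084],[.059,-.0385,.06]])
P=u([[172,246],[615,163],[207,455],[650,372],[463,203]],[240,120],5.7)
Ls=np.array([[-.067,-.1325,.084],[-.067,.1325,.084],[.059,.1245,.084],[.059,-.1245,.084]])
Ps=u([[98,172],[585,122],[607,312],[133,366]],[265,180],6)
f=lambda p:np.r_[(proj(cal,T(p,L))-P).ravel(),(proj(cs,T(p,Ls))-Ps).ravel()]
r=least_squares(f,[.55,.01,.17]);print(r.x,np.round(r.fun.reshape(-1,2),2))
for a in ((cal,L,P),(cs,Ls,Ps)):
    rr=least_squares(lambda p:(proj(a[0],T(p,a[1]))-a[2]).ravel(),[.55,.01,.17]);print(rr.x)
tray=r.x
# orange blocks, tall: rects from top-face masks
img=cv2.imread('pics/top0.png');hsv=cv2.cvtColor(img,cv2.COLOR_BGR2HSV)
for nm,n,cc in(('top',cal,img),('scene',cs,cv2.imread('pics/scene0.png'))):
    hsv=cv2.cvtColor(cc,cv2.COLOR_BGR2HSV)
    m=cv2.inRange(hsv,(5,190,130),(17,255,255))
    k,lab,st,ce=cv2.connectedComponentsWithStats(m)
    for i in range(1,k):
        if st[i,4]>150 and 190<ce[i][0]<450 :
            ys,xs=np.where(lab==i);h=cv2.convexHull(np.c_[xs,ys]).reshape(-1,2)
            W=np.array([onz(n,q,.024)[:2] for q in h]).astype(np.float32)
            print(nm,st[i],cv2.minAreaRect(W*1000))
E
```

```text
[0.54934881 0.00967705 0.19342768] [[-0.52 -0.55]
 [ 0.84 -0.03]
 [-0.31 -0.25]
 [ 2.16 -0.24]
 [ 0.29 -0.12]
 [ 2.56  0.18]
 [-1.52  0.24]
 [-0.73 -0.37]
 [ 2.33 -0.83]]
[0.54859686 0.01115165 0.19560123]
[0.55077053 0.0074827  0.18795495]
top [280 160  33  38 761] ((545.2428588867188, 61.92252731323242), (117.79692840576172, 80.1238021850586), 15.163082122802734)
top [182 183  40  40 734] ((467.003173828125, 359.10540771484375), (111.88162231445312, 77.15567016601562), 44.0839958190918)
scene [408 202  36  31 375] ((470.9254150390625, 357.91357421875), (109.8840103149414, 77.20599365234375), 44.14821243286133)
scene [340 210  13  24 180] ((506.56475830078125, 79.43650817871094), (96.02095794677734, 28.498870849609375), 12.20745849609375)
scene [325 212  14  23 199] ((517.671630859375, 30.269620895385742), (93.76608276367188, 33.30274200439453), 12.12158203125)
```

```bash
cat >> h.py <<'E'
def go(x,y,z,yaw,show=True):
    """yaw deg of axis; tool x = -(cos,sin) modulo 180"""
    s=env.sense();R=s['tool_rot'];d=R.T@(np.array([x,y,z])-s['position'])
    cur=np.degrees(np.arctan2(-R[1,0],-R[0,0]))
    w=(yaw-cur+90)%180-90
    print('t',round(s['time_s'],2),'pos',np.round(s['position'],4),'yaw',round(cur,2),'offset mm',np.round(d*1000,1),'turn',round(-w,2),'q6',round(s['qpos'][5],2),'gap',round(s['finger_gap'],3),'F',np.round(s['force'],1))
E
python3 -c "
from h import *
go(.469,.3585,.2,44.1)"
```

```text
t 1.1 pos [0.1684 0.6019 0.201 ] yaw -15.63 offset mm [-355.1    1.   153.4] turn -59.73 q6 -0.26 gap 1.003 F [-0.2 -0.2  0. ]
```

>>> move_arm(
  commands=[
    {"offset": [-355,0,153],"turn": -60},
    {"offset": [-355,0,153],"turn": -60},
    {"offset": [-355,0,153],"turn": -60},
    {"offset": [-355,0,153],"turn": -60},
    {"offset": [-355,0,153],"turn": -60},
    {"offset": [-355,0,153],"turn": -60},
    {"offset": [-355,0,153],"turn": -60},
  ],
  gripper=0,
)

```text
time_s: 1.98
position: [0.5002, 0.3345, 0.2013]
tool_rot: [[-0.714, 0.001, 0.7], [-0.7, 0.0, -0.714], [-0.001, -1.0, 0.0]]
force: [0.2, 0.0, -0.3]
finger_gap: 1.002
```

I gave that offset in mm by mistake. The per-row limit clipped it and no harm was done, so I'll use metres from here on.

```bash
cat > look.py <<'E'
import sys
from h import *
s=env.sense();c=env.calibration('wrist');p=env.read_camera('wrist')
cv2.imwrite(f'pics/{sys.argv[1]}.png',p[:,:,::-1]);np.save(f'pics/{sys.argv[1]}.npy',c,allow_pickle=True)
E
python3 look.py w1; python3 -c "
from h import *
go(.469,.3585,.2,44.1)"
```

```text
t 2.02 pos [0.5047 0.3298 0.201 ] yaw 44.05 offset mm [  5.7   0.9 -45.5] turn -0.05 q6 1.49 gap 1.002 F [2.7 1.2 1.5]
```

View pics/w1.png

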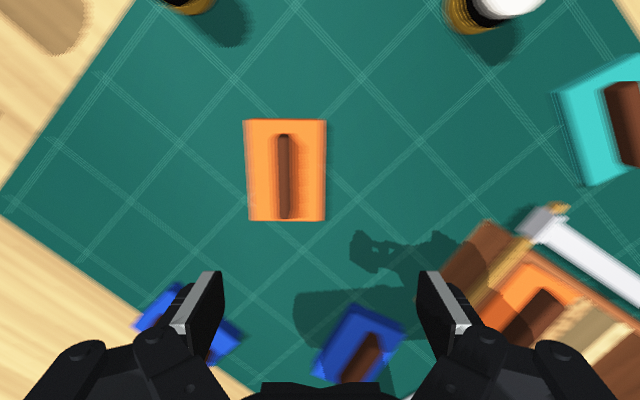

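```bash
python3 look.py w2; python3 - <<'E'
from h import *
from scipy.optimize import least_squares
c=np.load('pics/w2.npy',allow_pickle=True).item();img=cv2.imread('pics/w2.png')
hsv=cv2.cvtColor(img,cv2.COLOR_BGR2HSV)
for lo in ((3,110,110),):
    m=cv2.inRange(hsv,lo,(17,255,255))
    k,lab,st,ce=cv2.connectedComponentsWithStats(m)
    for i in range(1,k):
        if st[i,4]>1500:
            ys,xs=np.where(lab==i);h=cv2.convexHull(np.c_[xs,ys]).reshape(-1,2)
            W=np.array([onz(c,q,.024)[:2] for q in h]).astype(np.float32)
            print(st[i],cv2.minAreaRect(W*1000))
p=(.469,.3585,np.radians(44.1))
dr(img,c,p,.055,.038,.024,(255,255,255));dr(img,c,p,.042,.009,.054,(0,255,0))
p=(.5490,.0097,.194)
dr(img,c,p,.067,.1325,.084,(255,255,255))
cv2.imwrite('pics/w2o.png',img)
E
```

```text
[ 234  119   77  103 7052] ((469.68707275390625, 360.72357177734375), (110.61170959472656, 76.78157806396484), 43.92314147949219)
[ 467  245  173  155 7790] ((574.0475463867188, -49.8328857421875), (101.86634063720703, 298.79156494140625), 10.052950859069824)
```

View pics/w2o.png

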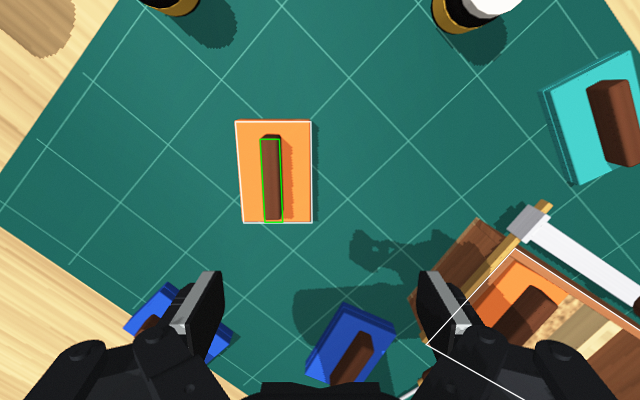

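```bash
python3 -c "
from h import *
go(.53,.01,.28,11)"
```

```text
t 2.08 pos [0.5024 0.3318 0.2007] yaw 43.97 offset mm [203.6 -79.  250.8] turn 32.97 q6 1.49 gap 1.003 F [-0.3 -0.2  0.4]
```

>>> move_arm(
  commands=[
    {"offset": [0.204,-0.079,0.251],"turn": 33},
    {"offset": [0.204,-0.079,0.251],"turn": 33},
    {"offset": [0.204,-0.079,0.251],"turn": 33},
    {"offset": [0.204,-0.079,0.251],"turn": 33},
    {"offset": [0.204,-0.079,0.251],"turn": 33},
    {"offset": [0.204,-0.079,0.251],"turn": 33},
    {"offset": [0.204,-0.079,0.251],"turn": 33},
  ],
)

```text
time_s: 2.95
position: [0.5285, 0.0126, 0.2806]
tool_rot: [[-0.981, 0.001, 0.195], [-0.195, 0.001, -0.981], [-0.001, -1.0, -0.0]]
force: [-0.1, 0.4, -0.1]
finger_gap: 0.998
```

```bash
python3 look.py w3;python3 look.py w4; python3 - <<'E'
from h import *
c=np.load('pics/w4.npy',allow_pickle=True).item();img=cv2.imread('pics/w4.png')
go(.53,.01,.28,11)
p=(.5490,.0097,.194)
dr(img,c,p,.067,.1325,.084,(255,255,255))
dr(img,c,p,.059,.1245,.084,(255,0,0))
cv2.imwrite('pics/w4o.png',img)
E
```

```text
t 3.05 pos [0.5283 0.0141 0.2798] yaw 11.37 offset mm [-0.9 -0.2  4.4] turn 0.37 q6 1.44 gap 0.999 F [ 0.1 -0.5 -1. ]
```

View pics/w4o.png

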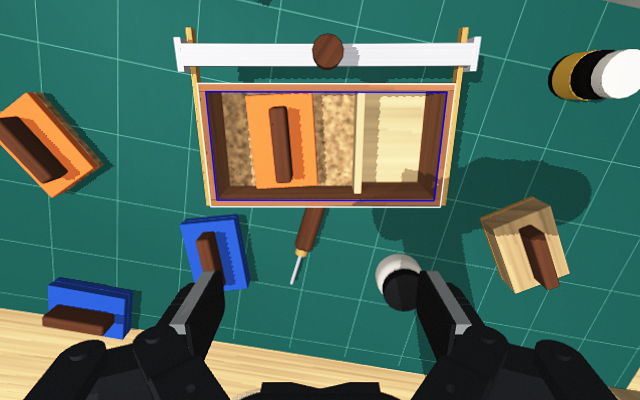

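```bash
python3 - <<'E'
from h import *
img=cv2.imread('pics/w4.png')
cv2.imwrite('pics/c1.png',cv2.resize(img[75:215,180:470],None,fx=2.75,fy=2.75,interpolation=cv2.INTER_CUBIC))
cv2.imwrite('pics/c2.png',cv2.resize(img[180:310,460:590],None,fx=4.5,fy=4.5,interpolation=cv2.INTER_CUBIC))
E
```

```text
(no output)
```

View pics/c1.png

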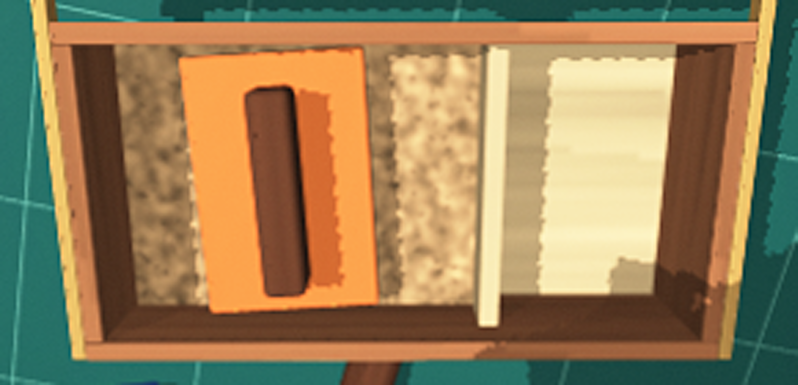

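View pics/c2.png

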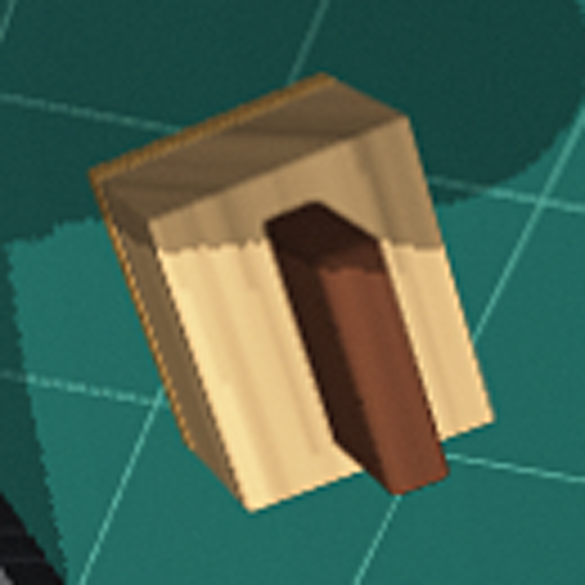

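```bash
python3 - <<'E'
from h import *
from scipy.optimize import least_squares
c=np.load('pics/w4.npy',allow_pickle=True).item();img=cv2.imread('pics/w4.png')
def u(l,o,s):return (np.array(l)+.5)/s-.5+o
def fit(L,P,p0):
    r=least_squares(lambda p:(proj(c,T(p,L))-P).ravel(),p0);print(np.round(r.x,4),np.degrees(r.x[2]),np.round(r.fun,1));return r.x
def rc(hx,hy,z):return [[hx,hy,z],[hx,-hy,z],[-hx,-hy,z],[-hx,hy,z]]
L=np.array(rc(.067,.1325,.084)+rc(.059,.1245,.084))
tr=fit(L,u([[50,22],[758,22],[730,359],[76,358],[70,44],[738,44],[714,342],[92,342]],[180,75],2.75),[.549,.0097,.19])
la=fit(np.array(rc(.055,.038,.05)),u([[180,58],[363,47],[379,303],[211,313]],[180,75],2.75),[.545,.06,.25])
ta=fit(np.array(rc(.055,.038,.042)),u([[152,218],[408,118],[493,420],[252,512]],[460,180],4.5),[.46,-.29,.6])
for nm,p in(('a',la),):
    d=p[:2]-tr[:2];cc,ss=np.cos(tr[2]),np.sin(tr[2]);print(nm,'tray frame',[cc*d[0]+ss*d[1],-ss*d[0]+cc*d[1]])
ct=env.calibration('top')
rib=[]
dr(img,c,tr,.067,.1325,.084,(255,255,255));dr(img,c,la,.042,.009,.08,(0,255,0));dr(img,c,la,.055,.038,.05,(255,255,255));dr(img,c,ta,.042,.009,.072,(0,255,0))
cv2.imwrite('pics/w4p.png',img[0:320])
np.save('tray.npy',tr);np.save('la.npy',la);np.save('ta.npy',ta)
print(np.round([T(tr,[[x,y,0]])[0,:2] for x,y in((0,.0865),(0,.007),(0,-.0835),(.095,0))],4))
E
```

```text
[0.5504 0.009  0.1971] 11.290749725404744 [-0.6 -0.6  1.  -0.7 -4.2  0.3  3.9  0.7  0.9 -0.3 -0.6 -0.4 -4.6 -0.1
  4.3 -0.1]
[0.5407 0.059  0.254 ] 14.5535280608308 [-0.3 -0.2  0.1 -0.2  0.1  0.4  0.   0.1]
[ 0.4604 -0.2921  0.642 ] 36.78396481312688 [-0.8  0.4  0.7 -0.9  0.7  0.4 -0.6  0.2]
a tray frame [np.float64(0.00033716097159491344), np.float64(0.05093837821268351)]
[[ 0.5334  0.0938]
 [ 0.549   0.0158]
 [ 0.5667 -0.0729]
 [ 0.6435  0.0276]]
```

View pics/w4p.png

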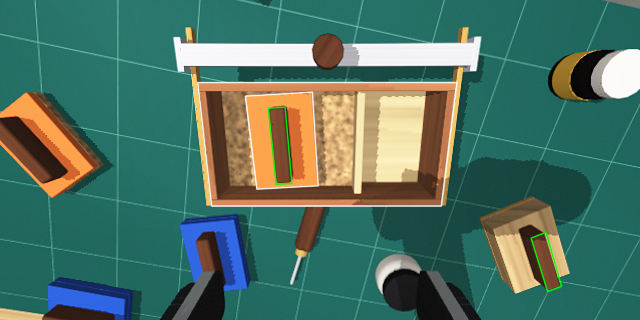

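```bash
python3 -c "
from h import *
go(.5407,.059,.13,14.55)
go(.5407,.059,.056,14.55)"
```

```text
t 3.05 pos [0.5283 0.0141 0.2798] yaw 11.37 offset mm [-21.1 149.8 -41.5] turn -3.18 q6 1.44 gap 0.999 F [ 0.1 -0.5 -1. ]
t 3.05 pos [0.5283 0.0141 0.2798] yaw 11.37 offset mm [-21.1 223.8 -41.5] turn -3.18 q6 1.44 gap 0.999 F [ 0.1 -0.5 -1. ]
```

>>> move_arm(
  commands=[
    {"offset": [-0.021,0.05,-0.0415],"turn": -3.2},
    {"offset": [-0.021,0.1,-0.0415],"turn": -3.2},
    {"offset": [-0.021,0.15,-0.0415],"turn": -3.2},
    {"offset": [-0.021,0.15,-0.0415],"turn": -3.2},
  ],
  gripper=0.2,
)

```text
time_s: 3.55
position: [0.5377, 0.0588, 0.1261]
tool_rot: [[-0.967, -0.01, 0.253], [-0.253, -0.003, -0.967], [0.01, -1.0, 0.001]]
force: [0.3, -0.4, 0.9]
finger_gap: 0.799
```

```bash
python3 look.py w5; python3 - <<'E'
from h import *
c=np.load('pics/w5.npy',allow_pickle=True).item();img=cv2.imread('pics/w5.png')
go(.5407,.059,.056,14.55)
tr=np.load('tray.npy');la=np.load('la.npy')
dr(img,c,tr,.059,.1245,.084,(255,255,255));dr(img,c,la,.042,.009,.08,(0,255,0));dr(img,c,la,.055,.038,.05,(255,255,255))
cv2.imwrite('pics/w5o.png',img)
E
```

```text
t 3.6 pos [0.5403 0.0592 0.1293] yaw 14.7 offset mm [-0.5 73.3  0.2] turn 0.15 q6 1.42 gap 0.799 F [ 1.2 -0.7  1.5]
```

View pics/w5o.png

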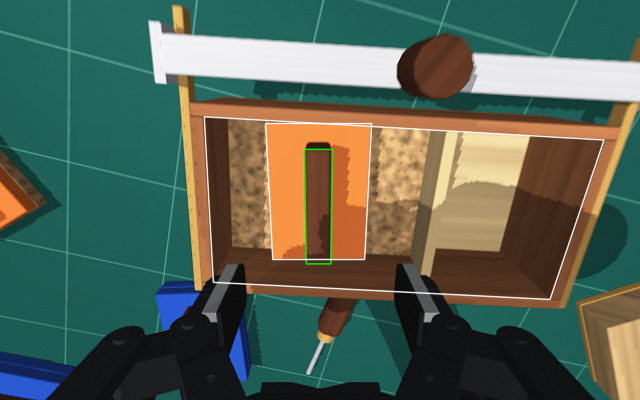

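>>> move_arm(
  commands=[
    {"offset": [0,0.035,0],"turn": 0},
    {"offset": [0,0.06,0],"turn": 0},
    {"offset": [0,0.073,0],"turn": 0},
    {"offset": [0,0.073,0],"turn": 0},
  ],
)

```text
time_s: 4.1
position: [0.5418, 0.0589, 0.058]
tool_rot: [[-0.968, 0.002, 0.252], [-0.252, 0.0, -0.968], [-0.002, -1.0, 0.0]]
force: [0.1, 0.4, 0.2]
finger_gap: 0.798
```

>>> move_arm(
  commands=[
    {"offset": [0,0,0],"turn": 0},
    {"offset": [0,0,0],"turn": 0},
    {"offset": [0,0,0],"turn": 0},
    {"offset": [0,0,0],"turn": 0},
    {"offset": [0,0,0],"turn": 0},
    {"offset": [0,0,0],"turn": 0},
  ],
  gripper=1,
  force=40,
)

```text
time_s: 4.85
position: [0.5409, 0.0584, 0.057]
tool_rot: [[-0.968, -0.0, 0.252], [-0.252, -0.0, -0.968], [0.0, -1.0, 0.0]]
force: [0.8, -0.7, -0.4]
finger_gap: -0.002
```

```bash
python3 -c "
from h import *
tr=np.load('tray.npy')
go(*T(tr,[[0,.0825,.058]])[0],11.29)
go(*T(tr,[[0,.0885,.058]])[0],11.29)"; python3 look.py w6
```

```text
t 4.85 pos [0.5409 0.0584 0.057 ] yaw 14.57 offset mm [ -1.5  -1.  -32.1] turn 3.28 q6 1.42 gap -0.002 F [ 0.8 -0.7 -0.4]
t 4.85 pos [0.5409 0.0584 0.057 ] yaw 14.57 offset mm [ -1.8  -1.  -38.1] turn 3.28 q6 1.42 gap -0.002 F [ 0.8 -0.7 -0.4]
```

View pics/w6.png

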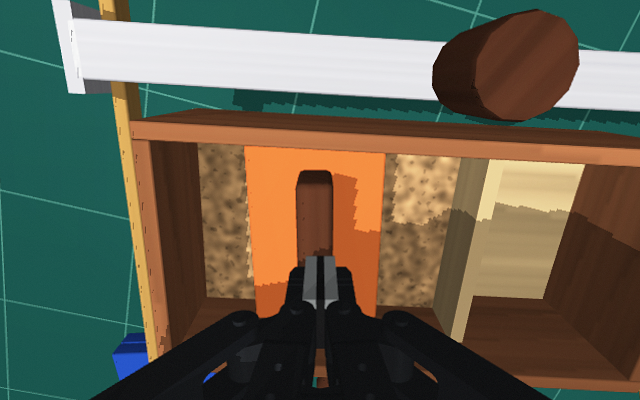

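```bash
python3 - <<'E'
from h import *
c=np.load('pics/w6.npy',allow_pickle=True).item();img=cv2.imread('pics/w6.png')
s=env.sense();tr=np.load('tray.npy');la=np.load('la.npy')
print(s['position'],s['finger_gap'],c['eye'],proj(c,s['position']))
for z in(.08,.05):dr(img,c,la,.042,.009,z,(0,255,0))
dr(img,c,la,.055,.038,.05,(255,255,255));dr(img,c,tr,.059,.1245,.084,(255,255,255))
q=proj(c,s['position'])[0];cv2.circle(img,(int(q[0]),int(q[1])),4,(0,0,255),1)
cv2.imwrite('pics/w6o.png',img)
p=env.read_camera('scene');cv2.imwrite('pics/s2.png',cv2.resize(p[150:270,265:385,::-1],None,fx=5,fy=5,interpolation=cv2.INTER_CUBIC))
E
```

```text
[0.54085723 0.05842059 0.05697623] 0.0036416888060595513 [0.6227135  0.07771065 0.23045423] [[316.59933498 243.57876564]]
```

View pics/w6o.png

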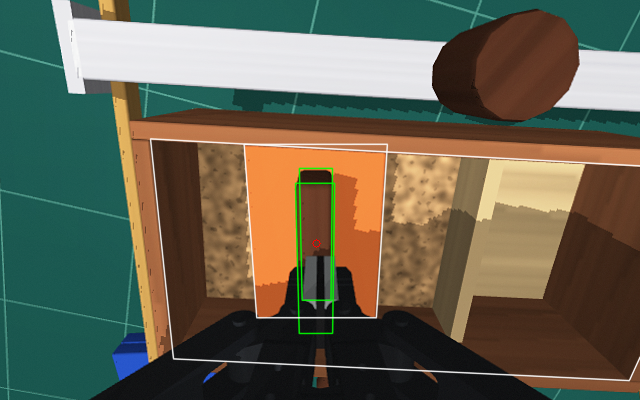

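View pics/s2.png

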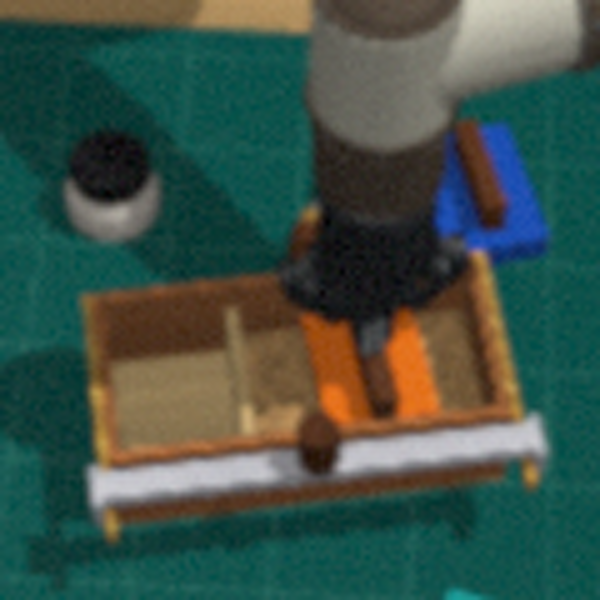

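```bash
python3 - <<'E'
from h import *
c=env.calibration('wrist');s=env.sense()
for dz in(0,.01,.02,.025,.03,.04):
    print(dz,[np.round(proj(c,s['position']+[0,0,dz]-s['tool_rot'][:,0]*a),0) for a in(0,.011)])
E
```

```text
0 [array([[317., 244.]]), array([[317., 226.]])]
0.01 [array([[316., 252.]]), array([[316., 233.]])]
0.02 [array([[316., 261.]]), array([[316., 241.]])]
0.025 [array([[316., 266.]]), array([[316., 246.]])]
0.03 [array([[316., 271.]]), array([[316., 250.]])]
0.04 [array([[316., 282.]]), array([[316., 261.]])]
```

```bash
python3 - <<'E'
import cv2
i=cv2.imread('pics/w6.png');cv2.imwrite('pics/w6c.png',cv2.resize(i[140:340,220:420],None,fx=3,fy=3,interpolation=cv2.INTER_CUBIC))
E
```

```text
(no output)
```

View pics/w6c.png

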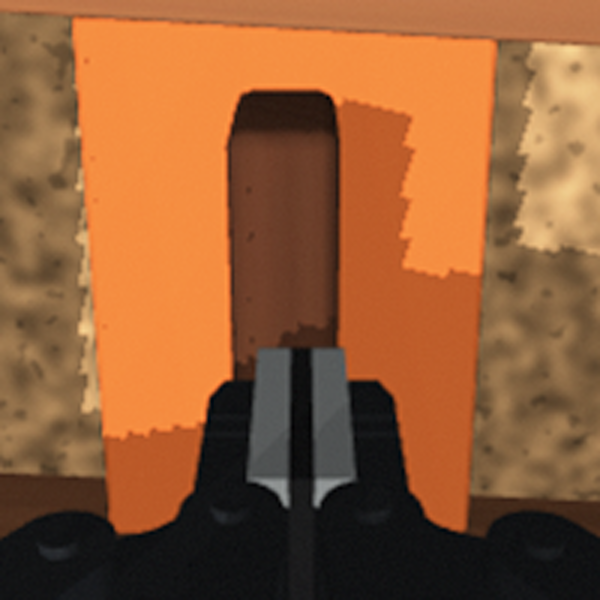

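```bash
python3 - <<'E'
from h import *
c=env.calibration('scene');s=env.sense()
i=cv2.imread('pics/s2.png')
for dz,col in((0,(0,0,255)),(.015,(255,0,255)),(.03,(255,255,0))):
    q=(proj(c,s['position']+[0,0,dz])[0]-[265,150]+.5)*5-.5;print(dz,q);cv2.circle(i,(int(q[0]),int(q[1])),4,col,1)
cv2.imwrite('pics/s2o.png',i[250:450,200:500].repeat(2,0).repeat(2,1))
E
```

```text
0 [374.03886088 369.96886957]
0.015 [374.65956205 357.63962938]
0.03 [375.28982413 345.11518308]
```

View pics/s2o.png

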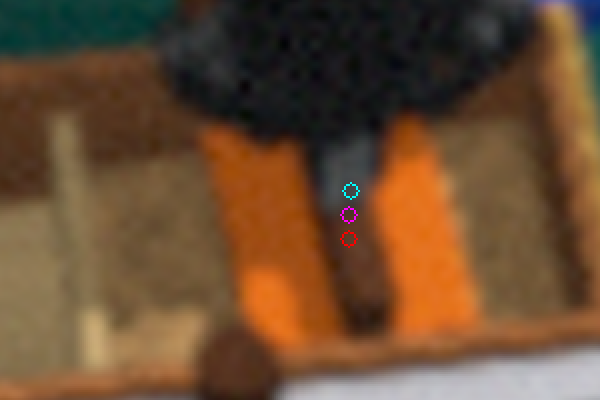

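Fingers closed above the rib: the picture shows the tips 20–30 mm higher than the reported TCP. I'll check this offset with a gentle touch on the rib top.

>>> move_arm(
  commands=[
    {"offset": [0,0.003,0],"turn": 0},
    {"offset": [0,0.003,0],"turn": 0},
  ],
)

```text
time_s: 5.2
position: [0.5406, 0.0584, 0.0536]
tool_rot: [[-0.968, -0.001, 0.252], [-0.252, -0.0, -0.968], [0.001, -1.0, 0.0]]
force: [0.0, 0.4, 0.3]
finger_gap: 0.001
```

>>> move_arm(
  commands=[
    {"offset": [0,0.003,0],"turn": 0},
    {"offset": [0,0.003,0],"turn": 0},
  ],
)

```text
time_s: 5.45
position: [0.5406, 0.0584, 0.0507]
tool_rot: [[-0.968, -0.001, 0.252], [-0.252, -0.0, -0.968], [0.001, -1.0, 0.0]]
force: [-0.3, -0.0, -0.7]
finger_gap: -0.001
```

>>> move_arm(
  commands=[
    {"offset": [0,0.002,0],"turn": 0},
    {"offset": [0,0.002,0],"turn": 0},
  ],
)

```text
time_s: 5.7
position: [0.5411, 0.0585, 0.0498]
tool_rot: [[-0.968, 0.0, 0.252], [-0.252, -0.0, -0.968], [-0.0, -1.0, 0.0]]
force: [-1.7, -0.1, 4.7]
finger_gap: -0.002
```

>>> move_arm(
  commands=[
    {"offset": [0,-0.025,0],"turn": 0},
    {"offset": [0,-0.025,0],"turn": 0},
    {"offset": [0,-0.025,0],"turn": 0},
    {"offset": [0,-0.01,0],"turn": 0},
    {"offset": [0,0.01,0],"turn": 0},
    {"offset": [0,0.018,0],"turn": 0},
    {"offset": [0,0.018,0],"turn": 0},
  ],
  gripper=0.4,
)

```text
time_s: 6.58
position: [0.5401, 0.0581, 0.0297]
tool_rot: [[-0.968, -0.003, 0.252], [-0.252, -0.001, -0.968], [0.003, -1.0, 0.0]]
force: [0.6, 0.3, 1.1]
finger_gap: 0.597
```

```bash
python3 look.py w7; python3 -c "
from h import *
go(.5407,.059,.03,14.55)"
```

```text
t 6.62 pos [0.5408 0.0583 0.0305] yaw 14.58 offset mm [-0.1  0.5 -0.7] turn 0.03 q6 1.42 gap 0.601 F [-0.3 -0.3  0.7]
```

View pics/w7.png

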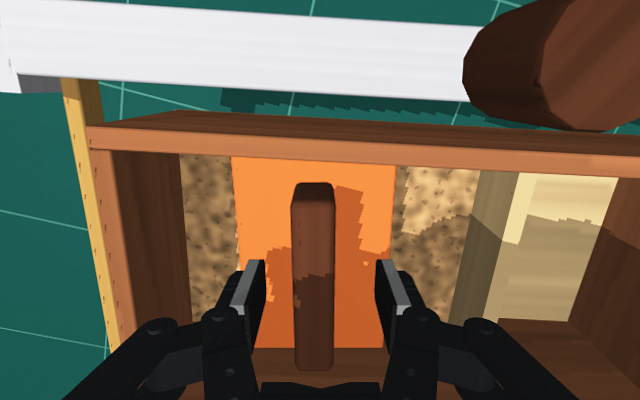

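Fingers now straddle the rib. I'll close on it.

>>> move_arm(
  commands=[
    {"offset": [0,0,0],"turn": 0},
    {"offset": [0,0,0],"turn": 0},
    {"offset": [0,0,0],"turn": 0},
    {"offset": [0,0,0],"turn": 0},
  ],
  gripper=1,
  force=50,
)

```text
time_s: 7.12
position: [0.5415, 0.0588, 0.0319]
tool_rot: [[-0.968, 0.002, 0.252], [-0.252, 0.001, -0.968], [-0.002, -1.0, -0.0]]
force: [-1.6, 1.4, 4.9]
finger_gap: 0.2
```

```bash
python3 -c "
from h import *
tr=np.load('tray.npy')
go(*T(tr,[[0,.0835,.031]])[0],11.29)
go(*T(tr,[[0,.0885,.030]])[0],11.29)"; python3 look.py w8
```

```text
t 7.12 pos [0.5415 0.0588 0.0319] yaw 14.59 offset mm [ -0.8   0.9 -32.9] turn 3.3 q6 1.42 gap 0.2 F [-1.6  1.4  4.9]
t 7.12 pos [0.5415 0.0588 0.0319] yaw 14.59 offset mm [ -1.1   1.9 -37.9] turn 3.3 q6 1.42 gap 0.2 F [-1.6  1.4  4.9]
```

View pics/w8.png

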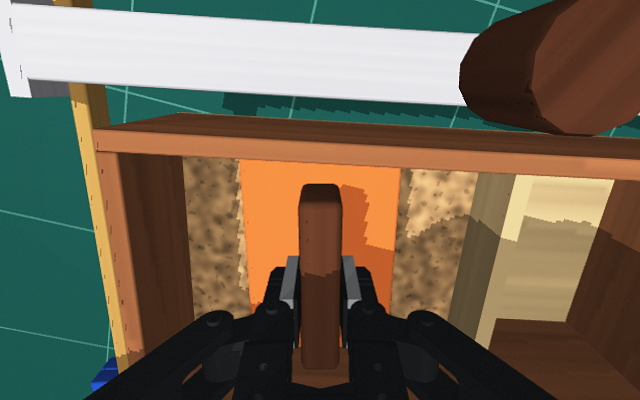

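>>> move_arm(
  commands=[
    {"offset": [0,-0.004,0],"turn": 0},
    {"offset": [-0.001,-0.004,-0.008],"turn": 3.3},
    {"offset": [-0.001,-0.004,-0.018],"turn": 3.3},
    {"offset": [-0.001,-0.004,-0.027],"turn": 3.3},
    {"offset": [-0.001,-0.004,-0.032],"turn": 3.3},
    {"offset": [-0.001,-0.004,-0.032],"turn": 3.3},
  ],
)

```text
time_s: 7.92
position: [0.5336, 0.0901, 0.035]
tool_rot: [[-0.981, -0.0, 0.196], [-0.196, -0.0, -0.981], [0.0, -1.0, 0.0]]
force: [0.2, 0.7, -2.0]
finger_gap: 0.198
```

```bash
python3 -c "
from h import *
tr=np.load('tray.npy')
go(*T(tr,[[0,.0865,.031]])[0],11.29)"; python3 look.py w9
```

```text
t 7.92 pos [0.5336 0.0901 0.035 ] yaw 11.33 offset mm [-0.6  4.  -3.7] turn 0.04 q6 1.3 gap 0.198 F [ 0.2  0.7 -2. ]
```

View pics/w9.png

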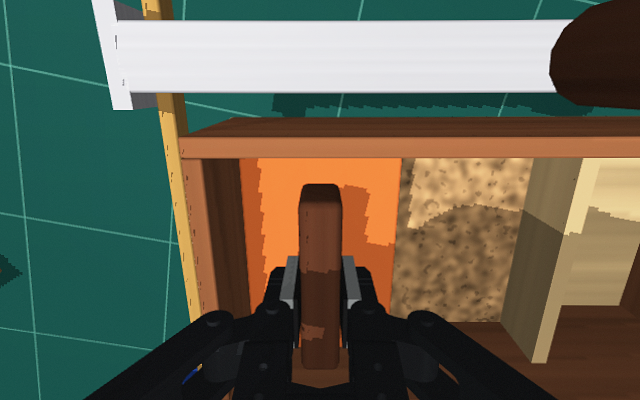

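>>> move_arm(
  commands=[
    {"offset": [0,0.002,0],"turn": 0},
    {"offset": [0,0.004,-0.002],"turn": 0},
    {"offset": [0,0.004,-0.005],"turn": 0},
    {"offset": [0,0.004,-0.006],"turn": 0},
    {"offset": [0,0.004,-0.006],"turn": 0},
  ],
)

```text
time_s: 8.6
position: [0.5334, 0.0953, 0.0319]
tool_rot: [[-0.981, 0.002, 0.196], [-0.196, -0.0, -0.981], [-0.001, -1.0, 0.001]]
force: [0.2, -4.5, 5.6]
finger_gap: 0.195
```

```bash
python3 -c "
from h import *
tr=np.load('tray.npy')
go(*T(tr,[[0,.0865,.031]])[0],11.29)"; python3 look.py w10
```

```text
t 8.6 pos [0.5334 0.0953 0.0319] yaw 11.3 offset mm [0.3 0.9 1.5] turn 0.01 q6 1.29 gap 0.195 F [ 0.2 -4.5  5.6]
```

View pics/w10.png

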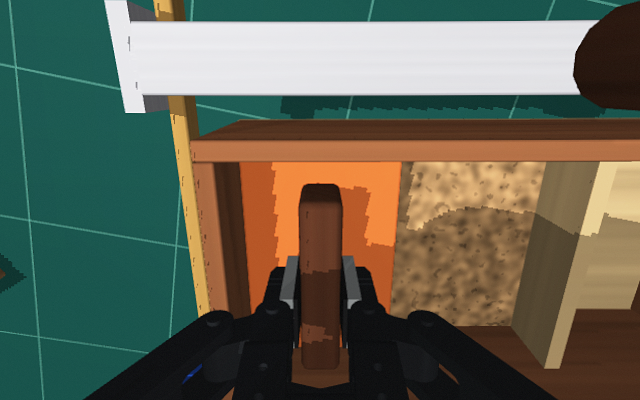

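>>> move_arm(
  commands=[
    {"offset": [0,-0.001,-0.002],"turn": 0},
    {"offset": [0,-0.001,-0.003],"turn": 0},
    {"offset": [0,-0.001,-0.003],"turn": 0},
  ],
)

```text
time_s: 9.02
position: [0.5331, 0.0962, 0.0321]
tool_rot: [[-0.981, 0.001, 0.196], [-0.196, -0.003, -0.981], [-0.0, -1.0, 0.003]]
force: [6.4, -13.5, 0.8]
finger_gap: 0.198
```

```bash
python3 -c "
from h import *
tr=np.load('tray.npy')
go(*T(tr,[[0,.0865,.031]])[0],11.29)"
```

```text
t 9.03 pos [0.5331 0.0962 0.0321] yaw 11.32 offset mm [0.1 1.2 2.4] turn 0.03 q6 1.28 gap 0.198 F [  6.4 -13.5   0.8]
```

>>> move_arm(
  commands=[
    {"offset": [0,0,0.002],"turn": 0},
    {"offset": [0,0,0.002],"turn": 0},
  ],
)

```text
time_s: 9.28
position: [0.5332, 0.0961, 0.032]
tool_rot: [[-0.981, 0.001, 0.196], [-0.196, -0.0, -0.981], [-0.001, -1.0, 0.001]]
force: [3.4, -5.9, 1.3]
finger_gap: 0.202
```

>>> move_arm(
  commands=[
    {"offset": [0,0,0],"turn": 0},
    {"offset": [0,0,0],"turn": 0},
    {"offset": [0,-0.03,0],"turn": 0},
    {"offset": [0,-0.09,0],"turn": 0},
    {"offset": [0,-0.15,0],"turn": 0},
    {"offset": [0,-0.15,0],"turn": 0},
  ],
  gripper=0.65,
)

```text
time_s: 10.02
position: [0.5355, 0.0984, 0.1877]
tool_rot: [[-0.98, 0.011, 0.197], [-0.197, 0.005, -0.98], [-0.012, -1.0, -0.003]]
force: [0.2, -0.4, -1.4]
finger_gap: 0.35
```

```bash
python3 look.py w11; python3 - <<'E'
from h import *
c=np.load('pics/w11.npy',allow_pickle=True).item();img=cv2.imread('pics/w11.png')
tr=np.load('tray.npy');tr[:2]+=.0015*np.array([-np.sin(tr[2]),np.cos(tr[2])]);np.save('tray2.npy',tr)
dr(img,c,tr,.059,.1245,.084,(255,255,255));dr(img,c,tr,.055,.038,.05,(255,255,255),cy=.0865)
cv2.imwrite('pics/w11o.png',img)
go(.4695,.3600,.15,44)
E
```

```text
t 10.07 pos [0.5334 0.0977 0.1845] yaw 11.3 offset mm [  11.5   35.  -269.6] turn -32.7 q6 1.29 gap 0.351 F [ 0.3 -0.4 -0.1]
```

View pics/w11o.png

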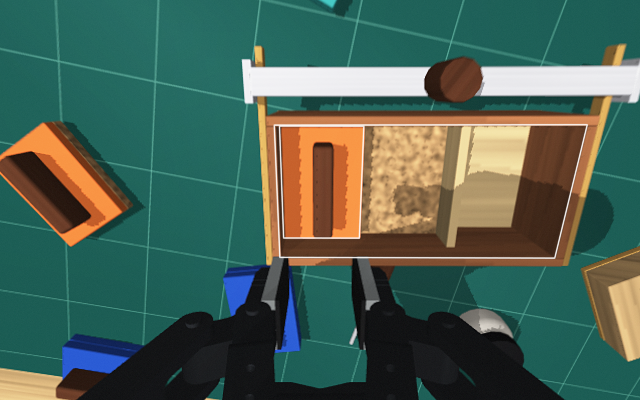

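>>> move_arm(
  commands=[
    {"offset": [0.0115,0.0,-0.2695],"turn": -32.7},
    {"offset": [0.0115,0.0,-0.2695],"turn": -32.7},
    {"offset": [0.0115,0.035,-0.2695],"turn": -32.7},
    {"offset": [0.0115,0.035,-0.2695],"turn": -32.7},
    {"offset": [0.0115,0.035,-0.2695],"turn": -32.7},
    {"offset": [0.0115,0.06,-0.2695],"turn": -32.7},
    {"offset": [0.0115,0.06,-0.2695],"turn": -32.7},
  ],
  gripper=0.4,
)

```text
time_s: 10.95
position: [0.4667, 0.357, 0.119]
tool_rot: [[-0.72, -0.005, 0.694], [-0.694, -0.005, -0.72], [0.007, -1.0, 0.0]]
force: [0.0, -0.3, -0.2]
finger_gap: 0.597
```

```bash
python3 look.py w12; python3 - <<'E'
from h import *
c=np.load('pics/w12.npy',allow_pickle=True).item();img=cv2.imread('pics/w12.png')
p=(.4695,.36,np.radians(44))
dr(img,c,p,.055,.038,.024,(255,255,255));dr(img,c,p,.042,.009,.054,(0,255,0))
cv2.imwrite('pics/w12o.png',img)
go(.4695,.3600,.004,44)
E
```

```text
t 11.0 pos [0.4679 0.3575 0.1207] yaw 43.95 offset mm [ -3.3 116.7  -0.8] turn -0.05 q6 1.41 gap 0.6 F [-0.6  0.3  0.7]
```

View pics/w12o.png

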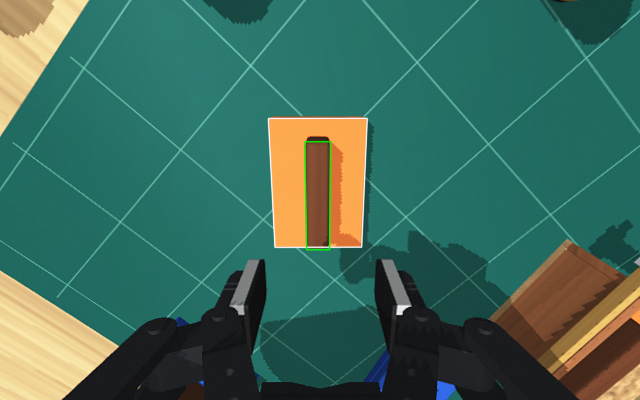

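>>> move_arm(
  commands=[
    {"offset": [-0.001,0.04,0],"turn": 0},
    {"offset": [-0.001,0.08,0],"turn": 0},
    {"offset": [-0.001,0.105,0],"turn": 0},
    {"offset": [-0.001,0.116,0],"turn": 0},
    {"offset": [-0.001,0.116,0],"turn": 0},
  ],
)

```text
time_s: 11.62
position: [0.4697, 0.3591, 0.0064]
tool_rot: [[-0.72, 0.0, 0.694], [-0.694, -0.0, -0.72], [-0.0, -1.0, 0.0]]
force: [-0.3, 0.0, 0.7]
finger_gap: 0.598
```

>>> move_arm(
  commands=[
    {"offset": [0,0,0],"turn": 0},
    {"offset": [0,0,0],"turn": 0},
    {"offset": [0,0,0],"turn": 0},
    {"offset": [0,0,0],"turn": 0},
  ],
  gripper=1,
  force=50,
)

```text
time_s: 12.12
position: [0.4698, 0.3603, 0.0077]
tool_rot: [[-0.719, 0.002, 0.695], [-0.695, 0.002, -0.719], [-0.003, -1.0, -0.0]]
force: [-1.1, 0.4, 6.5]
finger_gap: 0.198
```

```bash
python3 look.py w13; python3 -c "
from h import *
tr=np.load('tray2.npy')
go(*T(tr,[[0,.007,.12]])[0],11.29)"
```

```text
t 12.18 pos [0.4699 0.3603 0.0077] yaw 44.01 offset mm [ 181.3 -112.9  301.5] turn 32.72 q6 1.41 gap 0.195 F [-1.9  1.3  5.7]
```

View pics/w13.png

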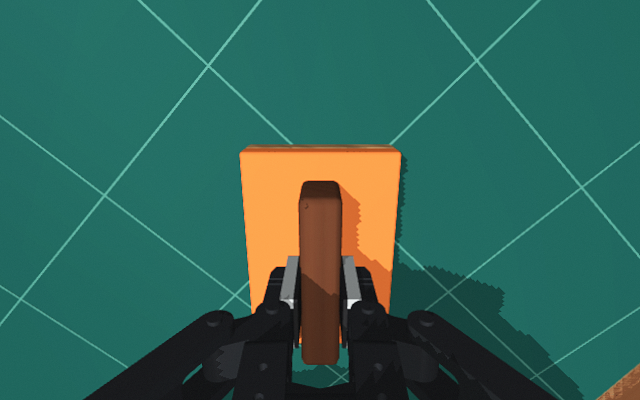

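>>> move_arm(
  commands=[
    {"offset": [0,-0.04,0],"turn": 0},
    {"offset": [0,-0.08,0],"turn": 0},
    {"offset": [0,-0.118,0],"turn": 0},
    {"offset": [0.03,-0.118,0.05],"turn": 5.5},
    {"offset": [0.06,-0.118,0.1],"turn": 11},
    {"offset": [0.09,-0.118,0.15],"turn": 17},
    {"offset": [0.12,-0.118,0.2],"turn": 23},
    {"offset": [0.15,-0.118,0.25],"turn": 29},
    {"offset": [0.175,-0.118,0.29],"turn": 32.7},
    {"offset": [0.1813,-0.118,0.3015],"turn": 32.7},
    {"offset": [0.1813,-0.118,0.3015],"turn": 32.7},
  ],
)

```text
time_s: 13.55
position: [0.5474, 0.0157, 0.1233]
tool_rot: [[-0.981, -0.002, 0.194], [-0.194, 0.0, -0.981], [0.002, -1.0, -0.0]]
force: [-0.8, -0.6, -4.1]
finger_gap: 0.199
```

```bash
python3 look.py w14; python3 - <<'E'
from h import *
c=np.load('pics/w14.npy',allow_pickle=True).item();img=cv2.imread('pics/w14.png')
tr=np.load('tray2.npy')
dr(img,c,tr,.059,.1245,.084,(255,255,255));dr(img,c,tr,.042,.009,.08,(0,255,0),cy=.0865)
cv2.imwrite('pics/w14o.png',img)
go(*T(tr,[[0,.007,.034]])[0],11.29)
E
```

```text
t 13.6 pos [0.5475 0.0166 0.1234] yaw 11.25 offset mm [-1.4 89.4 -0.4] turn -0.04 q6 1.44 gap 0.198 F [ 0.3  0.9 -3.3]
```

View pics/w14o.png

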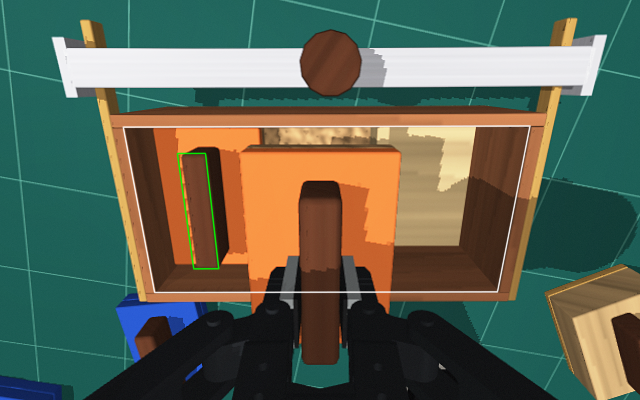

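```bash
python3 look.py w15; python3 - <<'E'
from h import *
c=np.load('pics/w15.npy',allow_pickle=True).item();img=cv2.imread('pics/w15.png')
tr=np.load('tray2.npy')
s=2.75;big=cv2.resize(img[90:310,95:375],None,fx=s,fy=s,interpolation=cv2.INTER_CUBIC)
for t,col in((np.load('tray.npy'),(255,0,0)),(tr,(255,255,255))):
  dr(big,c,t,.059,.1245,.084,col,(95,90),s);dr(big,c,t,.042,.009,.08,(0,255,0),(95,90),s,cy=.0865);dr(big,c,t,.055,.038,.05,col,(95,90),s,cy=.0865)
cv2.imwrite('pics/w15o.png',big)
E
```

```text
(no output)
```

View pics/w15o.png

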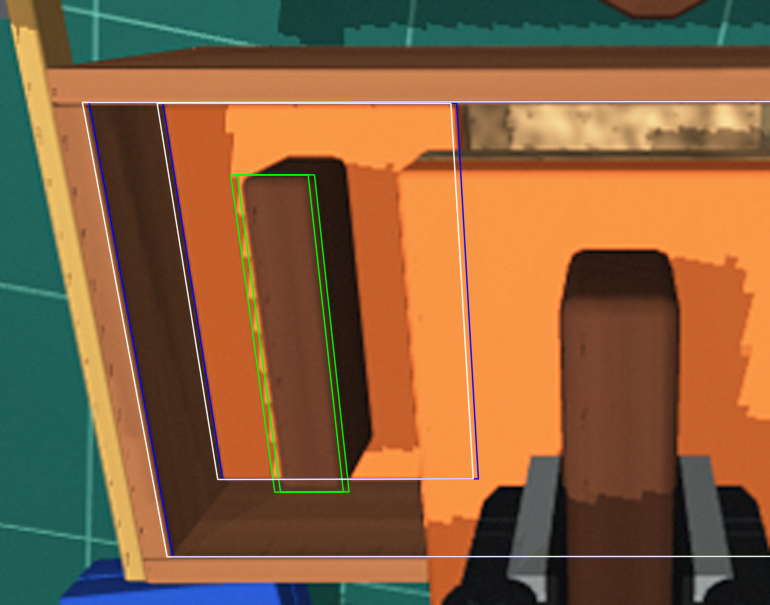

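>>> move_arm(
  commands=[
    {"offset": [-0.001,0.02,0],"turn": 0},
    {"offset": [-0.001,0.035,0],"turn": 0},
    {"offset": [-0.001,0.05,0],"turn": 0},
    {"offset": [-0.001,0.06,0],"turn": 0},
    {"offset": [-0.001,0.07,0],"turn": 0},
    {"offset": [-0.001,0.078,0],"turn": 0},
    {"offset": [-0.001,0.078,0],"turn": 0},
  ],
)

```text
time_s: 14.52
position: [0.5486, 0.0164, 0.0454]
tool_rot: [[-0.981, -0.001, 0.195], [-0.195, -0.0, -0.981], [0.001, -1.0, 0.0]]
force: [-0.3, 0.4, -4.0]
finger_gap: 0.195
```

```bash
python3 look.py w16; python3 -c "
from h import *
tr=np.load('tray2.npy')
go(*T(tr,[[0,.007,.034]])[0],11.29)"
```

```text
t 14.57 pos [0.5491 0.0165 0.0459] yaw 11.27 offset mm [ 0.2 11.9 -0.8] turn -0.02 q6 1.44 gap 0.194 F [ 0.6  0.  -3.1]
```

View pics/w16.png

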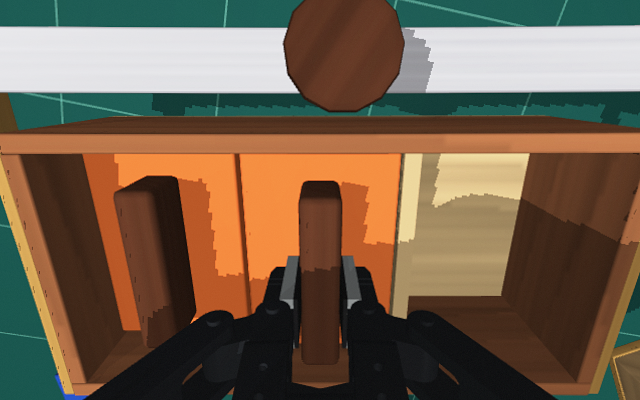

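>>> move_arm(
  commands=[
    {"offset": [0,0.006,0],"turn": 0},
    {"offset": [0,0.01,0],"turn": 0},
    {"offset": [0,0.012,0],"turn": 0},
    {"offset": [0,0.012,0],"turn": 0},
  ],
)

```text
time_s: 15.08
position: [0.5491, 0.0166, 0.034]
tool_rot: [[-0.981, 0.0, 0.195], [-0.195, 0.0, -0.981], [-0.0, -1.0, 0.0]]
force: [0.1, 0.4, -3.6]
finger_gap: 0.198
```

>>> move_arm(
  commands=[
    {"offset": [0,0,-0.002],"turn": 0},
    {"offset": [0,0,-0.004],"turn": 0},
    {"offset": [0,0,-0.0055],"turn": 0},
    {"offset": [0,0,-0.0055],"turn": 0},
  ],
)

```text
time_s: 15.58
position: [0.5482, 0.0215, 0.0342]
tool_rot: [[-0.981, 0.0, 0.196], [-0.196, -0.001, -0.981], [-0.0, -1.0, 0.001]]
force: [1.1, -4.4, -3.9]
finger_gap: 0.193
```

```bash
python3 look.py w17; python3 -c "
from h import *
tr=np.load('tray2.npy')
go(*T(tr,[[0,.0105,.034]])[0],11.29)"
```

```text
t 15.62 pos [0.5482 0.0215 0.0342] yaw 11.29 offset mm [0.3 0.2 0.8] turn 0.0 q6 1.43 gap 0.196 F [ 1.  -5.1 -3.3]
```

View pics/w17.png

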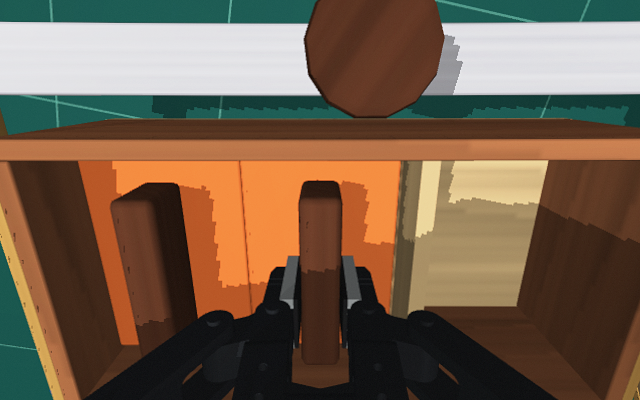

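>>> move_arm(
  commands=[
    {"offset": [0,0.002,-0.001],"turn": 0},
    {"offset": [0,0.004,-0.002],"turn": 0},
    {"offset": [0,0.004,-0.003],"turn": 0},
    {"offset": [0,0.004,-0.003],"turn": 0},
  ],
)

```text
time_s: 16.12
position: [0.5481, 0.0216, 0.0336]
tool_rot: [[-0.98, 0.001, 0.197], [-0.197, -0.004, -0.98], [-0.0, -1.0, 0.005]]
force: [-1.8, -15.4, 14.1]
finger_gap: 0.193
```

```bash
python3 -c "
from h import *
tr=np.load('tray2.npy')
go(*T(tr,[[0,.0105,.034]])[0],11.29)"
```

```text
t 16.12 pos [0.5481 0.0216 0.0336] yaw 11.35 offset mm [ 0.3 -0.4  0.8] turn 0.06 q6 1.43 gap 0.193 F [ -1.8 -15.4  14.1]
```

>>> move_arm(
  commands=[
    {"offset": [0,-0.003,0.0025],"turn": 0},
    {"offset": [0,-0.003,0.0025],"turn": 0},
  ],
)

```text
time_s: 16.38
position: [0.5481, 0.0215, 0.0338]
tool_rot: [[-0.981, 0.001, 0.196], [-0.196, -0.001, -0.981], [-0.0, -1.0, 0.001]]
force: [0.5, -7.2, 1.3]
finger_gap: 0.196
```

>>> move_arm(
  commands=[
    {"offset": [0,0,0],"turn": 0},
    {"offset": [0,0,0],"turn": 0},
    {"offset": [0,-0.03,0],"turn": 0},
    {"offset": [0,-0.08,0],"turn": 0},
    {"offset": [0,-0.14,0],"turn": 0},
    {"offset": [0,-0.14,0],"turn": 0},
    {"offset": [0,-0.14,0],"turn": 0},
  ],
  gripper=0.65,
)

```text
time_s: 17.25
position: [0.5475, 0.023, 0.1729]
tool_rot: [[-0.981, 0.0, 0.196], [-0.196, 0.001, -0.981], [-0.0, -1.0, -0.001]]
force: [-0.3, 0.5, -0.2]
finger_gap: 0.351
```

```bash
python3 look.py w18; python3 - <<'E'
from h import *
c=np.load('pics/w18.npy',allow_pickle=True).item();img=cv2.imread('pics/w18.png')
tr=np.load('tray.npy')
dr(img,c,tr,.059,.1245,.084,(255,255,255));dr(img,c,tr,.055,.038,.05,(255,255,255),cy=.0865);dr(img,c,tr,.055,.038,.05,(255,0,0),cy=.0105)
cv2.imwrite('pics/w18o.png',img)
ta=np.load('ta.npy');go(ta[0],ta[1],.12,np.degrees(ta[2]))
E
```

```text
t 17.3 pos [0.5471 0.0228 0.172 ] yaw 11.28 offset mm [146.5  52.1 291.9] turn -25.51 q6 1.43 gap 0.349 F [ 0.4  0.2 -0. ]
```

View pics/w18o.png

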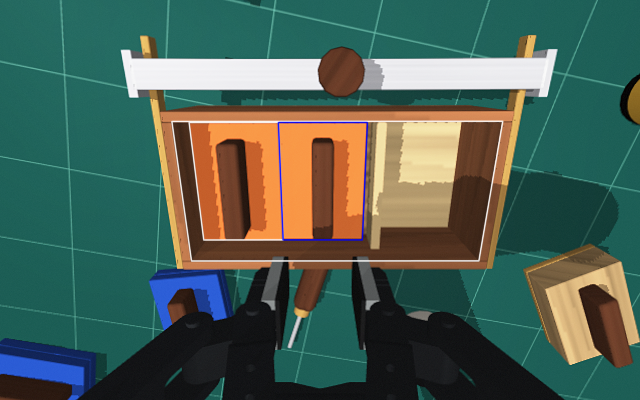

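>>> move_arm(
  commands=[
    {"offset": [0.1465,0.01,0.292],"turn": -25.5},
    {"offset": [0.1465,0.01,0.292],"turn": -25.5},
    {"offset": [0.1465,0.01,0.292],"turn": -25.5},
    {"offset": [0.1465,0.01,0.292],"turn": -25.5},
    {"offset": [0.1465,0.01,0.292],"turn": -25.5},
    {"offset": [0.1465,0.01,0.292],"turn": -25.5},
    {"offset": [0.1465,0.01,0.292],"turn": -25.5},
    {"offset": [0.1465,0.01,0.292],"turn": -25.5},
  ],
  gripper=0.4,
)

```text
time_s: 18.3
position: [0.4609, -0.2918, 0.1619]
tool_rot: [[-0.801, -0.002, 0.599], [-0.599, 0.001, -0.801], [0.001, -1.0, -0.002]]
force: [0.0, -0.5, 1.3]
finger_gap: 0.604
```

```bash
python3 look.py w19; python3 - <<'E'
from h import *
c=np.load('pics/w19.npy',allow_pickle=True).item();img=cv2.imread('pics/w19.png')
ta=np.load('ta.npy')
dr(img,c,ta,.055,.038,.042,(255,255,255));dr(img,c,ta,.042,.009,.072,(0,255,0))
cv2.imwrite('pics/w19o.png',img)
go(ta[0],ta[1],.022,np.degrees(ta[2]))
E
```

```text
t 18.35 pos [ 0.4613 -0.2916  0.1623] yaw 36.83 offset mm [8.000e-01 1.403e+02 1.000e-01] turn 0.05 q6 2.48 gap 0.603 F [ 1.  -0.7  0.4]
```

View pics/w19o.png

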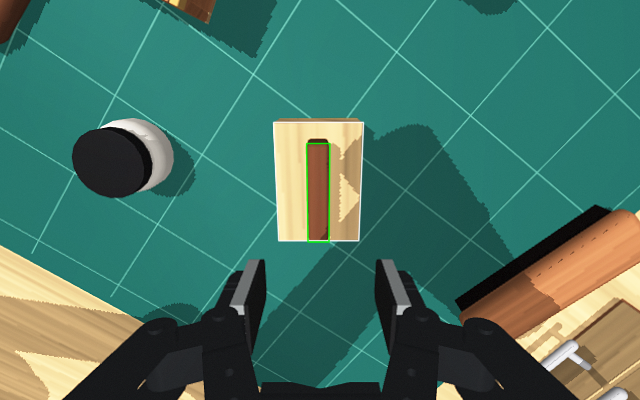

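>>> move_arm(
  commands=[
    {"offset": [0,0.045,0],"turn": 0},
    {"offset": [0,0.09,0],"turn": 0},
    {"offset": [0,0.12,0],"turn": 0},
    {"offset": [0,0.137,0],"turn": 0},
    {"offset": [0,0.137,0],"turn": 0},
  ],
)

```text
time_s: 18.98
position: [0.4607, -0.2911, 0.0247]
tool_rot: [[-0.8, -0.003, 0.6], [-0.6, 0.001, -0.8], [0.002, -1.0, -0.003]]
force: [0.7, -1.2, 0.3]
finger_gap: 0.599
```

>>> move_arm(
  commands=[
    {"offset": [0,0,0],"turn": 0},
    {"offset": [0,0,0],"turn": 0},
    {"offset": [0,0,0],"turn": 0},
    {"offset": [0,0,0],"turn": 0},
  ],
  gripper=1,
  force=60,
)

```text
time_s: 19.48
position: [0.4613, -0.292, 0.027]
tool_rot: [[-0.801, 0.0, 0.599], [-0.599, 0.0, -0.801], [-0.001, -1.0, 0.0]]
force: [-1.5, 5.6, 5.4]
finger_gap: 0.192
```

```bash
python3 look.py w20; python3 -c "
from h import *
tr=np.load('tray2.npy')
go(*T(tr,[[0,-.0835,.12]])[0],11.29)"
```

```text
t 19.52 pos [ 0.4612 -0.292   0.027 ] yaw 36.77 offset mm [-216.4  -92.9 -113.7] turn 25.48 q6 2.48 gap 0.196 F [-2.8  5.6  5.6]
```

View pics/w20.png

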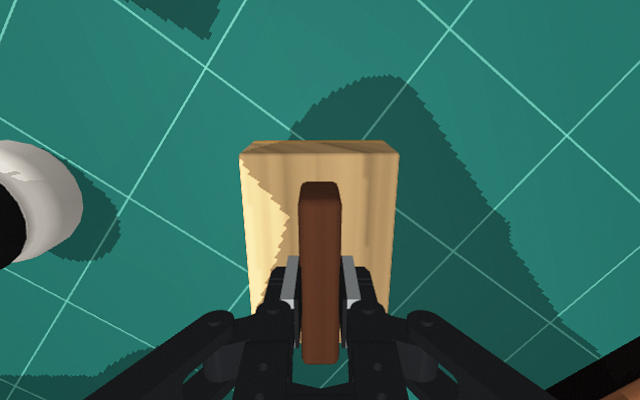

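>>> move_arm(
  commands=[
    {"offset": [0,-0.04,0],"turn": 0},
    {"offset": [0,-0.08,0],"turn": 0},
    {"offset": [0,-0.118,0],"turn": 0},
    {"offset": [-0.04,-0.118,-0.02],"turn": 5},
    {"offset": [-0.085,-0.118,-0.045],"turn": 11},
    {"offset": [-0.13,-0.118,-0.07],"turn": 17},
    {"offset": [-0.175,-0.118,-0.092],"turn": 22},
    {"offset": [-0.205,-0.118,-0.108],"turn": 25.5},
    {"offset": [-0.2165,-0.118,-0.1137],"turn": 25.5},
    {"offset": [-0.2165,-0.118,-0.1137],"turn": 25.5},
    {"offset": [-0.2165,-0.118,-0.1137],"turn": 25.5},
  ],
)

```text
time_s: 20.9
position: [0.5657, -0.0728, 0.1435]
tool_rot: [[-0.981, -0.001, 0.194], [-0.194, -0.0, -0.981], [0.001, -1.0, -0.0]]
force: [-0.2, 0.1, -4.4]
finger_gap: 0.191
```

```bash
python3 look.py w21; python3 - <<'E'
from h import *
c=np.load('pics/w21.npy',allow_pickle=True).item();img=cv2.imread('pics/w21.png')
tr=np.load('tray.npy')
dr(img,c,tr,.059,.1245,.084,(255,255,255))
cv2.imwrite('pics/w21o.png',img)
tr=np.load('tray2.npy')
go(*T(tr,[[0,-.0835,.035]])[0],11.29)
E
```

```text
t 20.95 pos [ 0.5658 -0.0729  0.1437] yaw 11.19 offset mm [ -1.  108.7  -1.3] turn -0.1 q6 1.61 gap 0.19 F [-0.6  0.7 -4.9]
```

View pics/w21o.png

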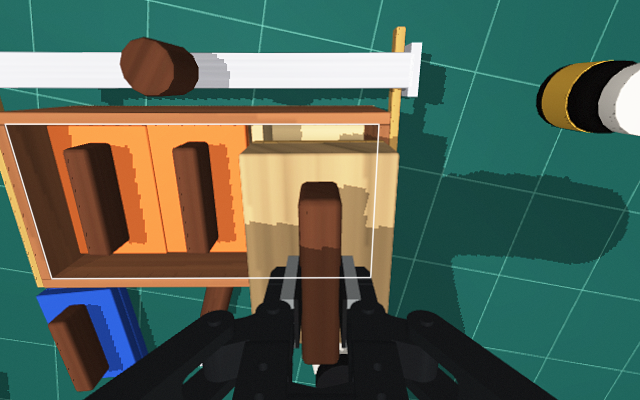

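>>> move_arm(
  commands=[
    {"offset": [-0.001,0.015,-0.001],"turn": 0},
    {"offset": [-0.001,0.03,-0.001],"turn": 0},
    {"offset": [-0.001,0.037,-0.001],"turn": 0},
    {"offset": [-0.001,0.044,-0.001],"turn": 0},
    {"offset": [-0.001,0.044,-0.001],"turn": 0},
  ],
)

```text
time_s: 21.58
position: [0.567, -0.0707, 0.0994]
tool_rot: [[-0.981, -0.001, 0.195], [-0.195, -0.0, -0.981], [0.001, -1.0, -0.0]]
force: [0.4, 0.0, -4.8]
finger_gap: 0.19
```

```bash
python3 look.py w22; python3 - <<'E'
from h import *
tr=np.load('tray2.npy')
go(*T(tr,[[0,-.0835,.035]])[0],11.29)
E
```

```text
t 21.62 pos [ 0.5675 -0.0706  0.0999] yaw 11.28 offset mm [ 1.2 64.9  0.6] turn -0.01 q6 1.61 gap 0.192 F [ 0.4  0.8 -4.5]
```

View pics/w22.png

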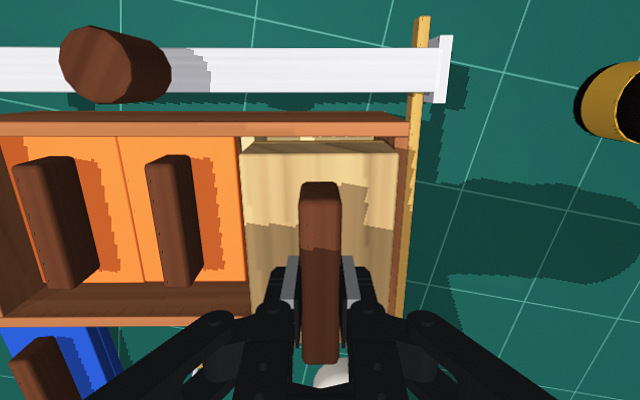

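>>> move_arm(
  commands=[
    {"offset": [0.001,0.012,0.0005],"turn": 0},
    {"offset": [0.001,0.024,0.0005],"turn": 0},
    {"offset": [0.001,0.036,0.0005],"turn": 0},
    {"offset": [0.001,0.048,0.0005],"turn": 0},
    {"offset": [0.001,0.06,0.0005],"turn": 0},
    {"offset": [0.001,0.064,0.0005],"turn": 0},
    {"offset": [0.001,0.064,0.0005],"turn": 0},
  ],
)

```text
time_s: 22.5
position: [0.5668, -0.0713, 0.036]
tool_rot: [[-0.981, 0.0, 0.196], [-0.196, -0.0, -0.981], [-0.0, -1.0, 0.0]]
force: [0.4, 0.4, -5.7]
finger_gap: 0.195
```

```bash
python3 look.py w23; python3 - <<'E'
from h import *
tr=np.load('tray2.npy')
go(*T(tr,[[0,-.0835,.035]])[0],11.29)
E
```

```text
t 22.55 pos [ 0.567  -0.0713  0.0362] yaw 11.28 offset mm [0.6 1.2 0. ] turn -0.01 q6 1.61 gap 0.194 F [ 0.5  0.5 -5.2]
```

View pics/w23.png

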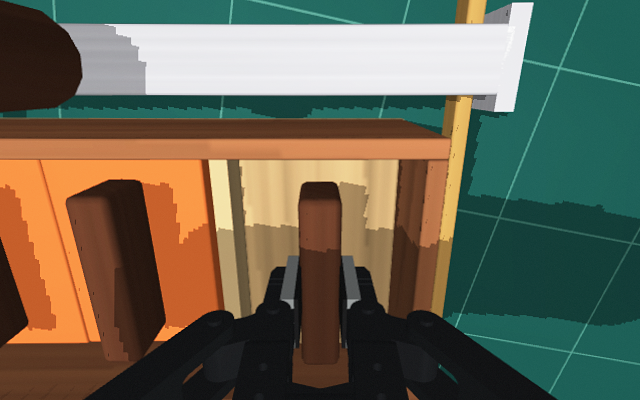

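Lower the last 1–2 mm to rest it, then release and lift.

>>> move_arm(
  commands=[
    {"offset": [0,0.0015,0],"turn": 0},
    {"offset": [0,0.0025,0],"turn": 0},
    {"offset": [0,0.0025,0],"turn": 0},
  ],
)

```text
time_s: 22.92
position: [0.5672, -0.0711, 0.0349]
tool_rot: [[-0.981, 0.002, 0.196], [-0.196, 0.0, -0.981], [-0.002, -1.0, 0.0]]
force: [-2.6, 3.0, 4.6]
finger_gap: 0.189
```

>>> move_arm(
  commands=[
    {"offset": [0,0,0],"turn": 0},
    {"offset": [0,0,0],"turn": 0},
    {"offset": [0,-0.03,0],"turn": 0},
    {"offset": [0,-0.08,0],"turn": 0},
    {"offset": [0,-0.14,0],"turn": 0},
    {"offset": [0,-0.16,0],"turn": 0},
    {"offset": [0,-0.16,0.0],"turn": 0},
  ],
  gripper=0.65,
)

```text
time_s: 23.8
position: [0.5676, -0.0714, 0.1953]
tool_rot: [[-0.981, 0.005, 0.195], [-0.195, 0.001, -0.981], [-0.005, -1.0, 0.0]]
force: [-0.3, 0.2, -0.3]
finger_gap: 0.35
```

```bash
python3 look.py w24; python3 - <<'E'
from h import *
c=np.load('pics/w24.npy',allow_pickle=True).item();img=cv2.imread('pics/w24.png')
tr=np.load('tray.npy')
dr(img,c,tr,.059,.1245,.084,(255,255,255))
for y in(.0865,.0105,-.0835):dr(img,c,tr,.055,.038,.05,(255,0,0),cy=y)
cv2.imwrite('pics/w24o.png',img)
go(.52,.01,.22,11.29)
E
```

```text
t 23.85 pos [ 0.5664 -0.0713  0.1933] yaw 11.25 offset mm [ 29.6 -26.7 -88.8] turn -0.04 q6 1.61 gap 0.348 F [ 0.7  0.3 -0.1]
```

View pics/w24o.png

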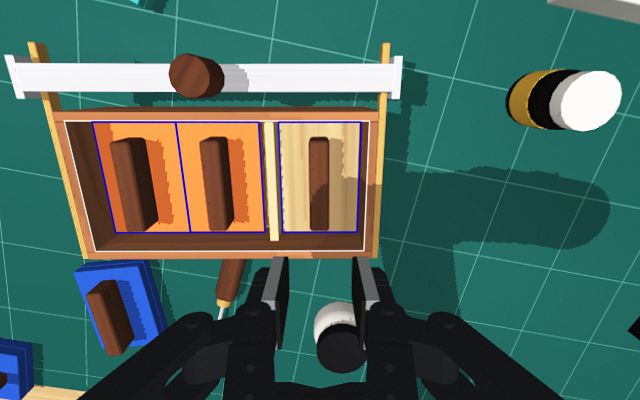

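>>> move_arm(
  commands=[
    {"offset": [0.0,-0.02,-0.1],"turn": 0},
    {"offset": [0.0,-0.02,-0.1],"turn": 0},
    {"offset": [0.0,-0.02,-0.1],"turn": 0},
    {"offset": [0.0,-0.02,-0.1],"turn": 0},
  ],
)

```text
time_s: 24.35
position: [0.5462, 0.0264, 0.2118]
tool_rot: [[-0.981, -0.003, 0.196], [-0.196, -0.001, -0.981], [0.003, -1.0, 0.0]]
force: [-0.3, 0.9, -0.1]
finger_gap: 0.35
```

```bash
python3 look.py w25;  python3 look.py w26;python3 - <<'E'
from h import *
c=np.load('pics/w26.npy',allow_pickle=True).item();img=cv2.imread('pics/w26.png')
cv2.imwrite('pics/w26r.png',cv2.resize(img[20:290,120:520],None,fx=2,fy=2,interpolation=cv2.INTER_CUBIC))
tr=np.load('tray.npy')
for r in env.place_of('wrist','bar_knob')[:2]:
    w=onz(c,r['position'],.119);d=w[:2]-tr[:2];cc,ss=np.cos(tr[2]),np.sin(tr[2])
    print(r['position'],r['confidence'],w,'tray',[cc*d[0]+ss*d[1],-ss*d[0]+cc*d[1]])
q=proj(c,T(tr,[[.095,0,.136],[.095-.012,0,.136],[.095,0,.098]]));print(q)
E
```

```text
[339.4, 73.5] 0.98 [0.6401445  0.02811462 0.119     ] tray [np.float64(0.09178037840865808), np.float64(0.0012118031001660777)]
[[342.61773017  67.65090316]
 [342.25697249  86.32259184]
 [339.56111641  69.93369529]]
```

View pics/w26r.png

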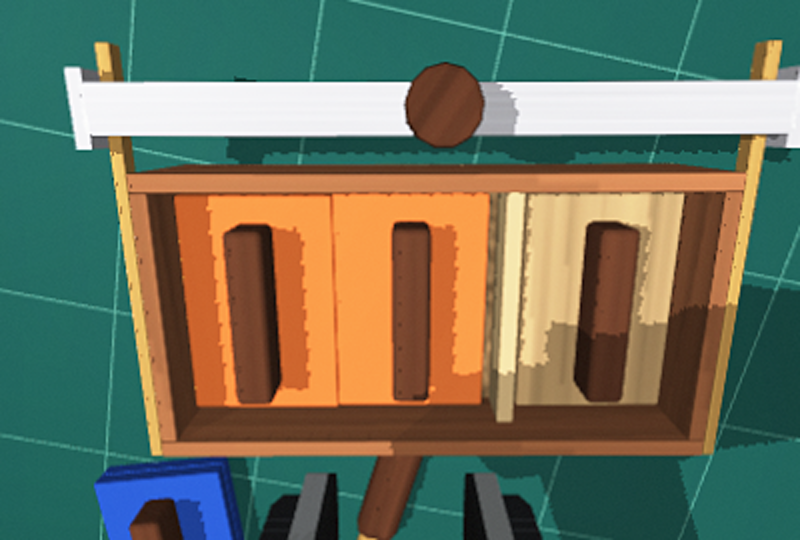

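```bash
python3 - <<'E'
from h import *
tr=np.load('tray.npy')
k=T(tr,[[.0925,.001,0]])[0]
go(k[0],k[1],.13,11.29);go(k[0],k[1],.075,11.29)
E
```

```text
t 24.5 pos [0.5467 0.0258 0.2125] yaw 11.19 offset mm [-93.   82.3  16. ] turn -0.1 q6 1.42 gap 0.353 F [-0.3 -0.  -0.2]
t 24.5 pos [0.5467 0.0258 0.2125] yaw 11.19 offset mm [-93.1 137.3  16. ] turn -0.1 q6 1.42 gap 0.353 F [-0.3 -0.  -0.2]
```

>>> move_arm(
  commands=[
    {"offset": [-0.045,0.0,0.008],"turn": 0},
    {"offset": [-0.093,0.0,0.016],"turn": 0},
    {"offset": [-0.093,0.03,0.016],"turn": 0},
    {"offset": [-0.093,0.06,0.016],"turn": 0},
    {"offset": [-0.093,0.06,0.016],"turn": 0},
  ],
  gripper=0.3,
)

```text
time_s: 25.12
position: [0.6395, 0.0278, 0.1501]
tool_rot: [[-0.981, -0.007, 0.194], [-0.194, -0.002, -0.981], [0.007, -1.0, 0.0]]
force: [-0.9, 1.2, 0.4]
finger_gap: 0.698
```

```bash
python3 look.py w27; python3 - <<'E'
from h import *
tr=np.load('tray.npy')
k=T(tr,[[.0925,.001,0]])[0]
go(k[0],k[1],.076,11.29)
E
```

```text
t 25.18 pos [0.641  0.0281 0.1525] yaw 11.22 offset mm [-0.1 76.5 -0. ] turn -0.07 q6 1.47 gap 0.704 F [0.3 0.7 1.2]
```

View pics/w27.png

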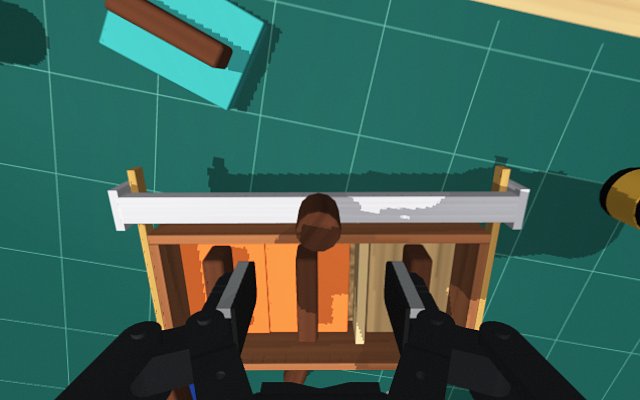

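>>> move_arm(
  commands=[
    {"offset": [0,0.035,0],"turn": 0},
    {"offset": [0,0.06,0],"turn": 0},
    {"offset": [0,0.074,0],"turn": 0},
    {"offset": [0,0.074,0],"turn": 0},
  ],
)

```text
time_s: 25.68
position: [0.6415, 0.029, 0.0798]
tool_rot: [[-0.981, 0.0, 0.195], [-0.195, -0.0, -0.981], [-0.0, -1.0, 0.0]]
force: [0.6, 0.0, 1.2]
finger_gap: 0.699
```

```bash
python3 look.py w28; python3 - <<'E'
from h import *
tr=np.load('tray.npy')
k=T(tr,[[.0925,.001,0]])[0]
go(k[0],k[1],.076,11.29)
E
```

```text
t 25.73 pos [0.6422 0.0292 0.0807] yaw 11.29 offset mm [1.5 4.7 0.9] turn -0.0 q6 1.47 gap 0.699 F [0.4 0.6 0.9]
```

View pics/w28.png

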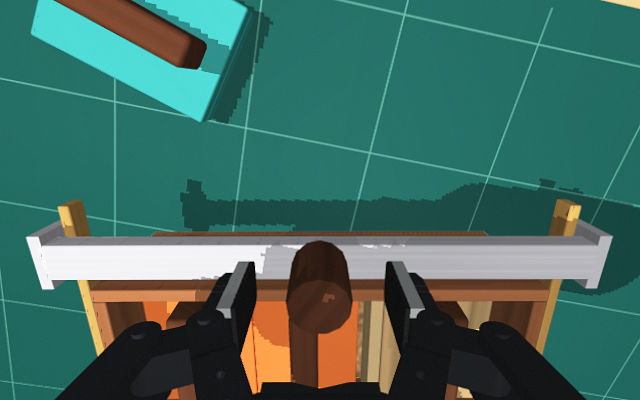

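>>> move_arm(
  commands=[
    {"offset": [0,0.001,0],"turn": 0},
    {"offset": [0,0.001,0],"turn": 0},
    {"offset": [0,0.001,0],"turn": 0},
    {"offset": [0,0.001,0],"turn": 0},
    {"offset": [0,0.001,0],"turn": 0},
  ],
  gripper=1,
  force=40,
)

```text
time_s: 26.35
position: [0.642, 0.0296, 0.0798]
tool_rot: [[-0.981, 0.002, 0.196], [-0.196, 0.0, -0.981], [-0.002, -1.0, 0.0]]
force: [-0.7, 1.8, 5.4]
finger_gap: 0.314
```

>>> move_arm(
  commands=[
    {"offset": [0.012,0,0],"turn": 0},
    {"offset": [0.03,0,0],"turn": 0},
    {"offset": [0.05,0,0],"turn": 0},
    {"offset": [0.07,0,0],"turn": 0},
    {"offset": [0.08,0,0],"turn": 0},
    {"offset": [0.08,0,0],"turn": 0},
  ],
)

```text
time_s: 27.1
position: [0.5622, 0.0135, 0.0798]
tool_rot: [[-0.981, 0.001, 0.196], [-0.196, 0.0, -0.981], [-0.001, -1.0, 0.0]]
force: [-1.8, 2.0, 8.5]
finger_gap: 0.314
```

```bash
python3 look.py w29; python3 - <<'E'
from h import *
tr=np.load('tray.npy')
go(*T(tr,[[.095-.155,.001,.079]])[0],11.29)
E
```

```text
t 27.15 pos [0.5624 0.0136 0.0797] yaw 11.29 offset mm [72.7  0.7  1.2] turn 0.0 q6 1.46 gap 0.314 F [-2.6  2.2  8.3]
```

View pics/w29.png

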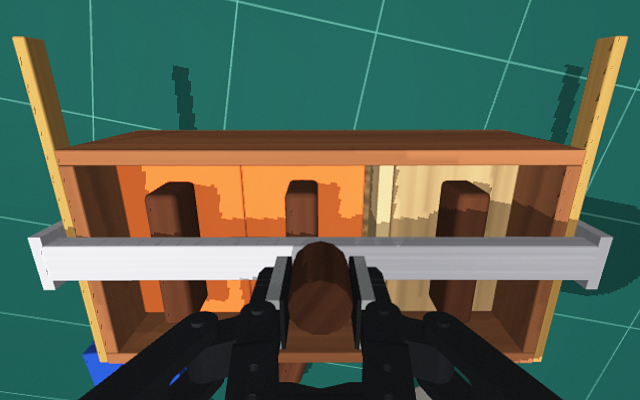

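>>> move_arm(
  commands=[
    {"offset": [0.015,-0.0007,0],"turn": 0},
    {"offset": [0.035,-0.0007,0],"turn": 0},
    {"offset": [0.053,-0.0007,0],"turn": 0},
    {"offset": [0.065,-0.0007,0],"turn": 0},
    {"offset": [0.071,-0.0007,0],"turn": 0},
    {"offset": [0.073,-0.0007,0],"turn": 0},
    {"offset": [0.075,-0.0007,0],"turn": 0},
    {"offset": [0.075,-0.0007,0],"turn": 0},
  ],
)

```text
time_s: 28.15
position: [0.4927, -0.0004, 0.0798]
tool_rot: [[-0.981, 0.007, 0.196], [-0.196, 0.001, -0.981], [-0.007, -1.0, 0.0]]
force: [8.5, 0.4, -0.6]
finger_gap: 0.314
```

```bash
python3 look.py w30; python3 - <<'E'
from h import *
tr=np.load('tray.npy')
go(*T(tr,[[.095-.155,.001,.079]])[0],11.29)
E
```

```text
t 28.2 pos [ 4.927e-01 -4.000e-04  7.980e-02] yaw 11.32 offset mm [1.6 0.8 1.1] turn 0.03 q6 1.44 gap 0.316 F [ 7.9  1.3 -0.3]
```

View pics/w30.png

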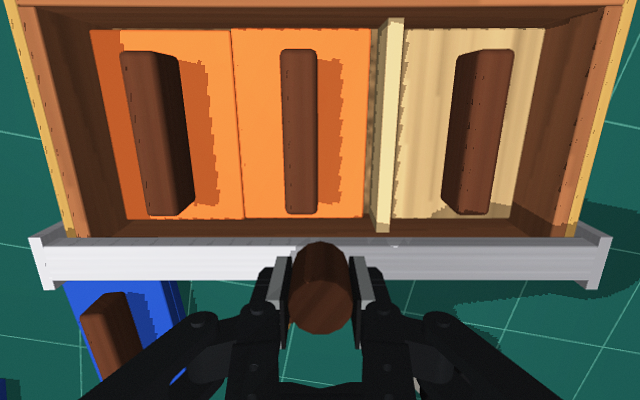

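>>> move_arm(
  commands=[
    {"offset": [0.002,0,0],"turn": 0},
    {"offset": [0.003,0,0],"turn": 0},
    {"offset": [0.003,0,0],"turn": 0},
  ],
)

```text
time_s: 28.58
position: [0.4929, -0.0003, 0.0799]
tool_rot: [[-0.98, 0.013, 0.197], [-0.197, 0.003, -0.98], [-0.014, -1.0, 0.0]]
force: [15.9, -0.5, -6.6]
finger_gap: 0.311
```

>>> move_arm(
  commands=[
    {"offset": [-0.004,0,0],"turn": 0},
  ],
)

```text
time_s: 28.7
position: [0.4926, -0.0004, 0.0797]
tool_rot: [[-0.981, 0.004, 0.196], [-0.196, 0.001, -0.981], [-0.004, -1.0, 0.0]]
force: [-0.0, 2.4, 8.4]
finger_gap: 0.313
```

Stalled at the stop (15.9 N, no further motion). I'll release and lift clear.

>>> move_arm(
  commands=[
    {"offset": [0,0,0],"turn": 0},
    {"offset": [0,0,0],"turn": 0},
    {"offset": [0,0,0],"turn": 0},
    {"offset": [0,-0.03,0],"turn": 0},
    {"offset": [0,-0.09,0],"turn": 0},
    {"offset": [0,-0.15,0],"turn": 0},
    {"offset": [0,-0.15,0],"turn": 0},
    {"offset": [0,-0.15,0],"turn": 0},
  ],
  gripper=0.35,
)

```text
time_s: 29.7
position: [0.4893, -0.001, 0.2286]
tool_rot: [[-0.981, -0.001, 0.195], [-0.195, 0.0, -0.981], [0.001, -1.0, -0.001]]
force: [0.5, -0.4, -1.1]
finger_gap: 0.654
```

```bash
python3 look.py w31; python3 - <<'E'
from h import *
c=np.load('pics/w31.npy',allow_pickle=True).item();img=cv2.imread('pics/w31.png')
tr=np.load('tray.npy')
dr(img,c,tr,.059,.1245,.084,(255,255,255))
for y in(.0865,.0105,-.0835):dr(img,c,tr,.055,.038,.05,(255,0,0),cy=y)
b=tr.copy();b[:2]=T(tr,[[-.06,0,0]])[0,:2];dr(img,c,b,.010,.142,.098,(0,0,255))
cv2.imwrite('pics/w31o.png',img)
p=env.read_camera('top');cv2.imwrite('pics/top9.png',p[:,:,::-1])
print(env.sense()['force'])
E
```

```text
[-0.42603195  0.7262579  -0.85144526]
```

View pics/w31o.png

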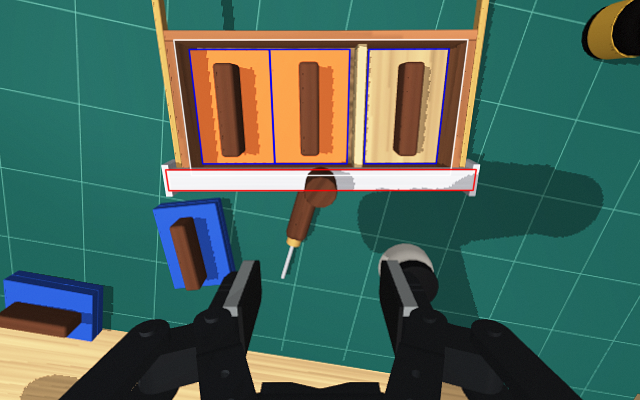

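View pics/top9.png

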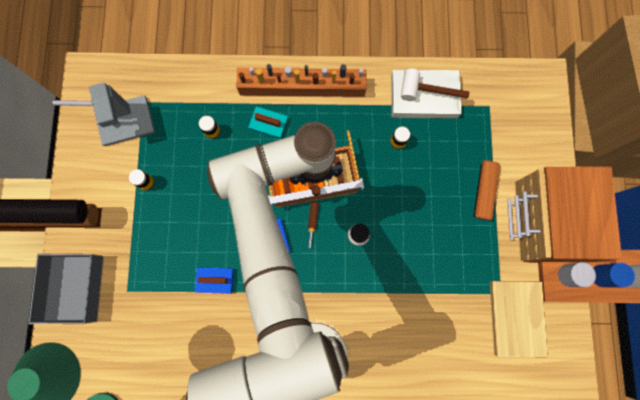

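The bar matches its stop outline, all three blocks match their seated outlines, and the bystanders sit at their original pixels. I'm handing in.

```bash
python3 -c "
from cell import env
env.hand_in();print(env.sense()['time_s'])"
```

```text
the job is handed in; nothing more can be done
the job is handed in; nothing more can be done
```

The job is handed in at about 30 s: all three blocks are packed in the tray, the check bar is drawn to its near stop, and the gripper has let go and is clear of everything. No verdict was reported.

**What I did**
- I slid low_a (already in the tray) against the end wall. Then I set the orange low_b beside it and pushed until both stalled against the wall at about 15 N.
- I lowered the tall block into the deep bay.
- I drew the bar by its knob to the stop, where it stalled at about 16 N.

**Last checks**
- **Blocks:** in the last wrist picture, all three outlines matched their seated positions to within about 1–2 pixels (1–2 mm). The low blocks were butted up, with the spare room left at the divider.
- **Bar:** it lay on the outline for its near stop. My own position estimate put it 1–2 mm short, which is within calibration error.
- **Bystanders:** the jars, wax pot, brush and awl were at their original places in the top view. The blue and turquoise look-alikes were not touched, though the arm hid part of one blue one in that view.

**What went wrong or disagreed**
- My first move used millimetres instead of metres. The per-row limit clipped it and nothing was hit.
- The first grasp of low_a closed on air above its rib. The fingertips were about 30 mm behind the stated tool point; I confirmed this with a light touch on the rib and allowed for it from then on.
- Gripped blocks sat about 1.5 mm off the tool centre line, so I allowed for that when placing.

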